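# Load and clamp the microscope's sample wheel, then bring a specimen to the camera

### The job

Load the sample wheel: take the dust cap off the reference disc and put it down in the accessory tray, stand every specimen from the bench upright in a nest of its own, flat on the nest's floor, and press that nest's clamp lever down until it catches and stays down by itself; leave the lever of a nest that stays empty up. Keep the reference disc at the camera's window until that is done and all specimens are clamped, and only then turn the wheel by its posts until it clicks into a position where a clamped specimen is at the window. Leave the other things on the bench where they are.

Things in the scene. Friction and masses are not known exactly. Their poses are not given: they have to be found in the camera images.
- specimen_1: specimen: upright round black resin mount, 32 mm diameter, 26 mm tall, about 50 g, with a small polished metal rectangle in its top face; starts standing on the bench. Origin at the centre of its underside, z up. All specimens are alike; 3 or 4 are present, the others absent (None)
- specimen_2: specimen: upright round black resin mount, 32 mm diameter, 26 mm tall, about 50 g, with a small polished metal rectangle in its top face; starts standing on the bench. Origin at the centre of its underside, z up. All specimens are alike; 3 or 4 are present, the others absent (None)
- specimen_3: specimen: upright round black resin mount, 32 mm diameter, 26 mm tall, about 50 g, with a small polished metal rectangle in its top face; starts standing on the bench. Origin at the centre of its underside, z up. All specimens are alike; 3 or 4 are present, the others absent (None)
- specimen_4: specimen: upright round black resin mount, 32 mm diameter, 26 mm tall, about 50 g, with a small polished metal rectangle in its top face; starts standing on the bench. Origin at the centre of its underside, z up. All specimens are alike; 3 or 4 are present, the others absent (None)
- nest_a (a point): place a of the wheel: centre of the floor of its square nest (38 mm inside, walls 5 mm high and 3 mm thick), on the wheel's top face, 58 mm from the wheel's axis. The lever of this place stands directly outward of it (hinge lugs from 24 mm outward of the nest's centre, 24 mm tall), so grip along the wheel's tangent
- pad_a (a point): centre of the top of the grey finger pad (22 mm radially x 26 mm) at the outer end of the lever of place a. The lever's hinge is tangential, 86 mm from the wheel's axis, 19 mm above the wheel's top; the pad is 37 mm out from it. Open: slopes up outward, pad 42 mm above the wheel's top; latched: level, pad 22 mm above the wheel's top, 123 mm from its axis
- lever_a (a joint): clamp lever of place a: 0 = open (sprung up), grows as its pad is pressed down; a push of about 10 N at the pad, past about 0.42, and it snaps to 0.6, its stop, where the catch holds it. Pulled up by about 4 N it opens again
- nest_b (a point): place b of the wheel: centre of the floor of its square nest (38 mm inside, walls 5 mm high and 3 mm thick), on the wheel's top face, 58 mm from the wheel's axis. The lever of this place stands directly outward of it (hinge lugs from 24 mm outward of the nest's centre, 24 mm tall), so grip along the wheel's tangent
- pad_b (a point): centre of the top of the grey finger pad (22 mm radially x 26 mm) at the outer end of the lever of place b. The lever's hinge is tangential, 86 mm from the wheel's axis, 19 mm above the wheel's top; the pad is 37 mm out from it. Open: slopes up outward, pad 42 mm above the wheel's top; latched: level, pad 22 mm above the wheel's top, 123 mm from its axis
- lever_b (a joint): clamp lever of place b: 0 = open (sprung up), grows as its pad is pressed down; a push of about 10 N at the pad, past about 0.42, and it snaps to 0.6, its stop, where the catch holds it. Pulled up by about 4 N it opens again
- nest_c (a point): place c of the wheel: centre of the floor of its square nest (38 mm inside, walls 5 mm high and 3 mm thick), on the wheel's top face, 58 mm from the wheel's axis. The lever of this place stands directly outward of it (hinge lugs from 24 mm outward of the nest's centre, 24 mm tall), so grip along the wheel's tangent
- pad_c (a point): centre of the top of the grey finger pad (22 mm radially x 26 mm) at the outer end of the lever of place c. The lever's hinge is tangential, 86 mm from the wheel's axis, 19 mm above the wheel's top; the pad is 37 mm out from it. Open: slopes up outward, pad 42 mm above the wheel's top; latched: level, pad 22 mm above the wheel's top, 123 mm from its axis
- lever_c (a joint): clamp lever of place c: 0 = open (sprung up), grows as its pad is pressed down; a push of about 10 N at the pad, past about 0.42, and it snaps to 0.6, its stop, where the catch holds it. Pulled up by about 4 N it opens again
- nest_d (a point): place d of the wheel: centre of the floor of its square nest (38 mm inside, walls 5 mm high and 3 mm thick), on the wheel's top face, 58 mm from the wheel's axis. The lever of this place stands directly outward of it (hinge lugs from 24 mm outward of the nest's centre, 24 mm tall), so grip along the wheel's tangent
- pad_d (a point): centre of the top of the grey finger pad (22 mm radially x 26 mm) at the outer end of the lever of place d. The lever's hinge is tangential, 86 mm from the wheel's axis, 19 mm above the wheel's top; the pad is 37 mm out from it. Open: slopes up outward, pad 42 mm above the wheel's top; latched: level, pad 22 mm above the wheel's top, 123 mm from its axis
- lever_d (a joint): clamp lever of place d: 0 = open (sprung up), grows as its pad is pressed down; a push of about 10 N at the pad, past about 0.42, and it snaps to 0.6, its stop, where the catch holds it. Pulled up by about 4 N it opens again
- reference (a point): fifth place of the wheel, without nest or lever: centre of the foot of a fixed low reference disc (38 mm diameter, 8 mm high), 58 mm from the wheel's axis; at the window, under the dust cap, at the start. Midway between every two neighbouring places, 92 mm from the axis, stands a plain upright steel post (five in all, 12 mm diameter, 36 mm tall above the wheel's top) for turning the wheel
- window (a point): viewing position: fixed point on the wheel's top face, 58 mm from the wheel's axis, in front of the round glass window of the black camera block (45 x 56 mm, its face 145 mm from the wheel's axis, its top 43 mm above the wheel's top)
- wheel (a joint): aluminium wheel of the sample changer, 210 mm diameter, top face 45 mm above the bench, turning freely either way about a vertical axis with five click positions 72 degrees (1.257 rad) apart; 0 = reference place at the window, grows counterclockwise seen from above. A click takes about 3.5 N at a post. Seen from above the places run counterclockwise: reference, a, b, c, d
- dust_cap: round grey plastic dust cap, 47 mm diameter, 26 mm tall, hollow and open below, standing on the wheel over the reference disc at the start. Origin at the centre of its open underside, z up
- tray_in (a point): centre of the inner floor (4 mm above the bench) of the accessory tray, an open square steel tray 100 x 100 mm, 22 mm tall, walls 4 mm thick; x and y along its sides
- tissues: bystander, not part of the job: tissue carton 120 x 220 x 80 mm; origin at the centre of its underside
- wash_bottle: bystander, not part of the job: white bottle, 60 mm diameter, 150 mm tall; origin at the centre of its underside
- meter: bystander, not part of the job: yellow hand meter 170 x 85 x 37 mm; origin at the centre of its underside
Mind the look-alikes: they are no part of the job. Leave any blue look-alike of the specimen_3 alone.

How it is judged:
On the way, in this order (a step that is already met when the one before it is completed fails the run):
1. the dust cap is in the tray and all specimens stand in nests under latched levers, while the reference disc is still at the window (((horizontal distance between specimen_1 and nest_a below 0.007 m and z of specimen_1 in the frame of nest_a between -0.003 and 0.003 m and angle between specimen_1's own z axis and vertical below 0.1 rad and value of joint lever_a above 0.5 rad) or (horizontal distance between specimen_1 and nest_b below 0.007 m and z of specimen_1 in the frame of nest_b between -0.003 and 0.003 m and angle between specimen_1's own z axis and vertical below 0.1 rad and value of joint lever_b above 0.5 rad) or (horizontal distance between specimen_1 and nest_c below 0.007 m and z of specimen_1 in the frame of nest_c between -0.003 and 0.003 m and angle between specimen_1's own z axis and vertical below 0.1 rad and value of joint lever_c above 0.5 rad) or (horizontal distance between specimen_1 and nest_d below 0.007 m and z of specimen_1 in the frame of nest_d between -0.003 and 0.003 m and angle between specimen_1's own z axis and vertical below 0.1 rad and value of joint lever_d above 0.5 rad)) and ((horizontal distance between specimen_2 and nest_a below 0.007 m and z of specimen_2 in the frame of nest_a between -0.003 and 0.003 m and angle between specimen_2's own z axis and vertical below 0.1 rad and value of joint lever_a above 0.5 rad) or (horizontal distance between specimen_2 and nest_b below 0.007 m and z of specimen_2 in the frame of nest_b between -0.003 and 0.003 m and angle between specimen_2's own z axis and vertical below 0.1 rad and value of joint lever_b above 0.5 rad) or (horizontal distance between specimen_2 and nest_c below 0.007 m and z of specimen_2 in the frame of nest_c between -0.003 and 0.003 m and angle between specimen_2's own z axis and vertical below 0.1 rad and value of joint lever_c above 0.5 rad) or (horizontal distance between specimen_2 and nest_d below 0.007 m and z of specimen_2 in the frame of nest_d between -0.003 and 0.003 m and angle between specimen_2's own z axis and vertical below 0.1 rad and value of joint lever_d above 0.5 rad)) and ((horizontal distance between specimen_3 and nest_a below 0.007 m and z of specimen_3 in the frame of nest_a between -0.003 and 0.003 m and angle between specimen_3's own z axis and vertical below 0.1 rad and value of joint lever_a above 0.5 rad) or (horizontal distance between specimen_3 and nest_b below 0.007 m and z of specimen_3 in the frame of nest_b between -0.003 and 0.003 m and angle between specimen_3's own z axis and vertical below 0.1 rad and value of joint lever_b above 0.5 rad) or (horizontal distance between specimen_3 and nest_c below 0.007 m and z of specimen_3 in the frame of nest_c between -0.003 and 0.003 m and angle between specimen_3's own z axis and vertical below 0.1 rad and value of joint lever_c above 0.5 rad) or (horizontal distance between specimen_3 and nest_d below 0.007 m and z of specimen_3 in the frame of nest_d between -0.003 and 0.003 m and angle between specimen_3's own z axis and vertical below 0.1 rad and value of joint lever_d above 0.5 rad)) and ((horizontal distance between specimen_4 and nest_a below 0.007 m and z of specimen_4 in the frame of nest_a between -0.003 and 0.003 m and angle between specimen_4's own z axis and vertical below 0.1 rad and value of joint lever_a above 0.5 rad) or (horizontal distance between specimen_4 and nest_b below 0.007 m and z of specimen_4 in the frame of nest_b between -0.003 and 0.003 m and angle between specimen_4's own z axis and vertical below 0.1 rad and value of joint lever_b above 0.5 rad) or (horizontal distance between specimen_4 and nest_c below 0.007 m and z of specimen_4 in the frame of nest_c between -0.003 and 0.003 m and angle between specimen_4's own z axis and vertical below 0.1 rad and value of joint lever_c above 0.5 rad) or (horizontal distance between specimen_4 and nest_d below 0.007 m and z of specimen_4 in the frame of nest_d between -0.003 and 0.003 m and angle between specimen_4's own z axis and vertical below 0.1 rad and value of joint lever_d above 0.5 rad)) and x of dust_cap in the frame of tray_in between -0.036 and 0.036 m and y of dust_cap in the frame of tray_in between -0.036 and 0.036 m and z of dust_cap in the frame of tray_in below 0.03 m and horizontal distance between reference and window below 0.012 m), for 0.2 s.
2. the wheel is turned so that a specimen is at the window (horizontal distance between any of specimen_1, specimen_2, specimen_3, specimen_4 and window below 0.011 m), for 0.2 s.
At the end, for the whole second after the job is handed in: Every specimen upright (0.1 rad) on the floor of its own nest (7 mm of centre, 3 mm in height), that lever latched (over 0.5); empty nests' levers up (under 0.15); cap in the tray (36 mm of centre along each side, z under 30 mm); a specimen within 11 mm of the window, wheel at rest (((horizontal distance between specimen_1 and nest_a below 0.007 m and z of specimen_1 in the frame of nest_a between -0.003 and 0.003 m and angle between specimen_1's own z axis and vertical below 0.1 rad and value of joint lever_a above 0.5 rad) or (horizontal distance between specimen_1 and nest_b below 0.007 m and z of specimen_1 in the frame of nest_b between -0.003 and 0.003 m and angle between specimen_1's own z axis and vertical below 0.1 rad and value of joint lever_b above 0.5 rad) or (horizontal distance between specimen_1 and nest_c below 0.007 m and z of specimen_1 in the frame of nest_c between -0.003 and 0.003 m and angle between specimen_1's own z axis and vertical below 0.1 rad and value of joint lever_c above 0.5 rad) or (horizontal distance between specimen_1 and nest_d below 0.007 m and z of specimen_1 in the frame of nest_d between -0.003 and 0.003 m and angle between specimen_1's own z axis and vertical below 0.1 rad and value of joint lever_d above 0.5 rad)) and ((horizontal distance between specimen_2 and nest_a below 0.007 m and z of specimen_2 in the frame of nest_a between -0.003 and 0.003 m and angle between specimen_2's own z axis and vertical below 0.1 rad and value of joint lever_a above 0.5 rad) or (horizontal distance between specimen_2 and nest_b below 0.007 m and z of specimen_2 in the frame of nest_b between -0.003 and 0.003 m and angle between specimen_2's own z axis and vertical below 0.1 rad and value of joint lever_b above 0.5 rad) or (horizontal distance between specimen_2 and nest_c below 0.007 m and z of specimen_2 in the frame of nest_c between -0.003 and 0.003 m and angle between specimen_2's own z axis and vertical below 0.1 rad and value of joint lever_c above 0.5 rad) or (horizontal distance between specimen_2 and nest_d below 0.007 m and z of specimen_2 in the frame of nest_d between -0.003 and 0.003 m and angle between specimen_2's own z axis and vertical below 0.1 rad and value of joint lever_d above 0.5 rad)) and ((horizontal distance between specimen_3 and nest_a below 0.007 m and z of specimen_3 in the frame of nest_a between -0.003 and 0.003 m and angle between specimen_3's own z axis and vertical below 0.1 rad and value of joint lever_a above 0.5 rad) or (horizontal distance between specimen_3 and nest_b below 0.007 m and z of specimen_3 in the frame of nest_b between -0.003 and 0.003 m and angle between specimen_3's own z axis and vertical below 0.1 rad and value of joint lever_b above 0.5 rad) or (horizontal distance between specimen_3 and nest_c below 0.007 m and z of specimen_3 in the frame of nest_c between -0.003 and 0.003 m and angle between specimen_3's own z axis and vertical below 0.1 rad and value of joint lever_c above 0.5 rad) or (horizontal distance between specimen_3 and nest_d below 0.007 m and z of specimen_3 in the frame of nest_d between -0.003 and 0.003 m and angle between specimen_3's own z axis and vertical below 0.1 rad and value of joint lever_d above 0.5 rad)) and ((horizontal distance between specimen_4 and nest_a below 0.007 m and z of specimen_4 in the frame of nest_a between -0.003 and 0.003 m and angle between specimen_4's own z axis and vertical below 0.1 rad and value of joint lever_a above 0.5 rad) or (horizontal distance between specimen_4 and nest_b below 0.007 m and z of specimen_4 in the frame of nest_b between -0.003 and 0.003 m and angle between specimen_4's own z axis and vertical below 0.1 rad and value of joint lever_b above 0.5 rad) or (horizontal distance between specimen_4 and nest_c below 0.007 m and z of specimen_4 in the frame of nest_c between -0.003 and 0.003 m and angle between specimen_4's own z axis and vertical below 0.1 rad and value of joint lever_c above 0.5 rad) or (horizontal distance between specimen_4 and nest_d below 0.007 m and z of specimen_4 in the frame of nest_d between -0.003 and 0.003 m and angle between specimen_4's own z axis and vertical below 0.1 rad and value of joint lever_d above 0.5 rad)) and x of dust_cap in the frame of tray_in between -0.036 and 0.036 m and y of dust_cap in the frame of tray_in between -0.036 and 0.036 m and z of dust_cap in the frame of tray_in below 0.03 m and (value of joint lever_a below 0.15 rad or horizontal distance between any of specimen_1, specimen_2, specimen_3, specimen_4 and nest_a below 0.007 m) and (value of joint lever_b below 0.15 rad or horizontal distance between any of specimen_1, specimen_2, specimen_3, specimen_4 and nest_b below 0.007 m) and (value of joint lever_c below 0.15 rad or horizontal distance between any of specimen_1, specimen_2, specimen_3, specimen_4 and nest_c below 0.007 m) and (value of joint lever_d below 0.15 rad or horizontal distance between any of specimen_1, specimen_2, specimen_3, specimen_4 and nest_d below 0.007 m) and horizontal distance between any of specimen_1, specimen_2, specimen_3, specimen_4 and window below 0.011 m and velocity of joint wheel between -0.05 and 0.05 rad/s); the robot touches nothing.
It fails at once if tissues pushed more than 30 mm from its place (distance of tissues from where it was at the start of the episode above 0.03 m).
It fails at once if wash_bottle pushed more than 30 mm from its place (distance of wash_bottle from where it was at the start of the episode above 0.03 m).
It fails at once if meter pushed more than 30 mm from its place (distance of meter from where it was at the start of the episode above 0.03 m).
Of specimen_1, specimen_2, specimen_3, specimen_4 only 3 to 4 are there at a start; the rules pass over those that are not, and their reading is None.
At some moment in a run one of specimen_1, specimen_2, specimen_3, specimen_4 may be knocked a few centimetres aside while the robot is not near it.
Once in a run the grip may slacken for a moment while it holds something.
It also fails if it takes over 208 s, if anything falls off the work surface, if the arm or the gripper's body presses on something with over 40 N, if the wrist force passes 120 N, or if a joint passes its speed limit or range.

### The arm

A 6-joint arm with a two-finger parallel gripper is mounted at the origin on the work surface. World frame = base frame: x ahead of the robot, y to its left, z up, the work surface at z = 0. Lengths are in m, angles in rad, forces in N, time in s.
With the tool pointing down it reaches from about 0.3 to 1 m from the base axis. Payload 5.1 kg.
Tool frame: the origin (TCP) lies midway between the tips of the shut fingers; the grasp point (between the pads) lies 19 mm behind it; z points along the fingers, y is the line along which they close (so a half turn about z gives the same grasp; the last joint's range is limited). The gripper opens to 95 mm and grips with 3 to 60 N. Pads are 20 mm wide; open, the fingers measure 119 mm over their backs; the gripper's body (75 mm by 180 mm) begins 59 mm behind the grasp point.
Start: joints at [1.202, 0.124, 1.65, -0, 1.367, -0.083], TCP at [0.183, 0.624, 0.215] pointing down, gripper open.
Joint ranges: [-2.61, 2.61], [-1.02, 2.33], [0.03, 2.71], [-1.35, 4.49], [0.32, 2.68], [-2.91, 2.91]. Speed limits (rad/s): [2.57, 2.57, 3.14, 3.14, 3.14, 3.14].

### API

Orientations are given as a rotation vector (axis times angle).
In Python, from rig import observe, read_camera, get_calibration, close_job gives the robot as it stands.
- The arm moves only by the tool arm_command, never from a script. Its argument "plan" is a list of rows, each an object with "grip": the opening, from 0 (shut) to 1 (fully open); "slide": the shift along the world's x, y, z in units of 20 cm (1.0 is 20 cm), a list of three; "turn": the turn, a rotation vector about the world's x, y, z in units of 45 degrees (1.0 is 45 degrees), a list of three. A call has 1 to 10 rows; each row is the pose to reach, as a shift and turn from the pose commanded when the call began; what a row does not reach only later rows make up. A row lasts 1/12 s, in which the tool goes at most 41.7 mm and 7.16 degrees, less where a joint would pass 70% of its speed; a pose out of reach is approached as far as the arm can. A call with a number of a shift or a turn outside -1 to 1 is refused whole. A call with a gripper value outside its range is refused whole. The fingers move at their own pace and stop on an object; "force" is the grip in N (left out, the last holds). Time passes only in rows, so rows that repeat a pose let the fingers close. It gives the time, the measured TCP pose, the force, the opening and the grip force at its end, in the units of the state.
- observe(): the state, without advancing time (a new reading comes with each control period).
- read_camera(name): name is "scene" or "top"; returns (picture, depth): 384x512x3 uint8, red, green, blue; 384x512 float32, m along the optical axis (not along the pixel's ray), 0 where there is no reading.
- get_calibration(name): a dict with "fovy" (degrees; the focal length in pixels is half the picture's height over the tangent of half this angle, whatever the lens; pixels are square), "cx", "cy" (the principal point, pixels), "k1" (the pictures are not rectified: a ray, as slopes to the right and down, at radius r is drawn at 1 + k1 r^2 times it, then the intrinsics apply), "cam_to_world" (4x4, takes a point from camera to world coordinates). Camera axes: x right, y up, looking along -z (the intrinsics and any distortion apply to the point x, -y, -z); pixel columns grow to the right and rows downward; lengths in m; the calibration is good to about 2 mm. A picture is of the moment at which its call begins. get_calibration takes no time and is no camera call.
- close_job(): hands the job in; it is judged then, once.
The state is a dict: "time": time; "joint_positions": joint angles; "qd": joint speeds; "joint_efforts": joint torques, N m; "ee_pos": TCP position; "tcp_rot": TCP orientation; "wrist_force": force on the tool from outside, world axes, zero at the start; "ft_torque": the same for the moment, N m; "width": finger opening in m; "grasp_force": force on a finger pad.
Only numpy, scipy, OpenCV 4.12 (cv2) and the standard library are available. Lean on these libraries where they do the work, as an engineer would, in place of code of your own. Each camera call takes 0.05 s, during which the arm holds its last target. There are 200 camera calls.

## Working session

There is one attempt and no reset: what is moved stays moved. The work goes in short steps, Python scripts to look and compute and a tool call to move; the robot and the scene stay as the last step left them, time stands still between calls to the robot, and variables do not carry over. Pictures are saved under pics/ and viewed, at most 14 in all, crops included, and the job is handed in when it is done.

Besides the shell and the picture viewer there is one more tool, called by a JSON object that holds its "fn" and its "kwargs", one argument or row to a line. arm_command: Moves the arm, as the interface text tells. Its arguments: {"type":"object","properties":{"plan":{"type":"array"},"force":{"type":"number"}},"required":["plan"]}

```bash
mkdir -p pics; ls
cat > h.py <<'E'
import numpy as np, cv2
from rig import observe, read_camera, get_calibration, close_job
def K(n):
    c=get_calibration(n); f=192/np.tan(np.radians(c['fovy'])/2)
    return np.array([[f,0,c['cx']],[0,f,c['cy']],[0,0,1.]]),c['k1'],np.array(c['cam_to_world'])
def rays(n,px):
    k,k1,T=K(n)
    p=cv2.undistortPoints(np.array(px,float).reshape(-1,1,2),k,np.array([k1,0,0,0,0.])).reshape(-1,2)
    d=np.c_[p[:,0],-p[:,1],-np.ones(len(p))]
    return T[:3,3],d@T[:3,:3].T
def onplane(n,px,z):
    o,d=rays(n,px); return o+d*((z-o[2])/d[:,2])[:,None]
def cloud(n,depth):
    v,u=np.mgrid[:384,:512]; o,d=rays(n,np.c_[u.ravel(),v.ravel()])
    P=o+d*depth.reshape(-1,1); P[depth.ravel()<=0]=np.nan
    return P.reshape(384,512,3)
def proj(n,X):
    k,k1,T=K(n); q=(np.atleast_2d(X)-T[:3,3])@T[:3,:3]
    p=np.c_[q[:,0],-q[:,1]]/-q[:,2:]; r2=(p**2).sum(1)[:,None]
    p=p*(1+k1*r2); return p@k[:2,:2].T+k[:2,2]
def snap(n,name=None):
    im,d=read_camera(n)
    if name: cv2.imwrite(f'pics/{name}.png',cv2.cvtColor(im,cv2.COLOR_RGB2BGR))
    return im,d
E
python3 - <<'E'
from h import *
a,da=snap('top','top0'); b,db=snap('scene','scene0')
np.savez('s0.npz',a=a,da=da,b=b,db=db)
for n in('top','scene'): print(n,K(n))
s=observe(); print(s)
E
```

```text
pics
top (array([[432.54172925,   0.        , 249.86840878],
       [  0.        , 432.54172925, 187.54033443],
       [  0.        ,   0.        ,   1.        ]]), -0.15019615646587225, array([[ 0.01796144,  0.97504938, -0.22126026,  0.34678343],
       [-0.99982935,  0.01655981, -0.0081883 , -0.01696837],
       [-0.00431997,  0.22136957,  0.97518042,  1.27168486],
       [ 0.        ,  0.        ,  0.        ,  1.        ]]))
scene (array([[404.34675673,   0.        , 258.29982327],
       [  0.        , 404.34675673, 191.9756963 ],
       [  0.        ,   0.        ,   1.        ]]), -0.005907745503768755, array([[ 0.80536243, -0.51163174,  0.2993732 ,  0.96004668],
       [ 0.59278072,  0.69641865, -0.4044899 , -0.48258126],
       [-0.00153921,  0.50322363,  0.86415485,  1.07300541],
       [ 0.        ,  0.        ,  0.        ,  1.        ]]))
{'time': 0.1, 'joint_positions': array([ 1.20239575e+00,  1.24484806e-01,  1.65152857e+00,  1.29193282e-05,
        1.36751216e+00, -8.25795745e-02]), 'qd': array([ 1.00004827e-04, -2.41607214e-03, -1.08825965e-03,  7.43459366e-04,
       -2.98266886e-05, -2.08349756e-04]), 'joint_efforts': array([ 3.87947739e-04, -4.18882763e+01, -3.61094534e+01,  7.76248123e-02,
        4.61006316e-02, -1.02093422e-04]), 'ee_pos': array([0.18306563, 0.62308145, 0.21348615]), 'tcp_rot': array([-4.47380474e-01, -3.10912427e+00,  2.95444241e-03]), 'wrist_force': array([ 0.14313554, -0.03109469, -0.2986176 ]), 'ft_torque': array([ 0.04656593,  0.00555754, -0.03669728]), 'grasp_force': 0.0, 'width': 0.09497302108001865}
```

View pics/top0.png

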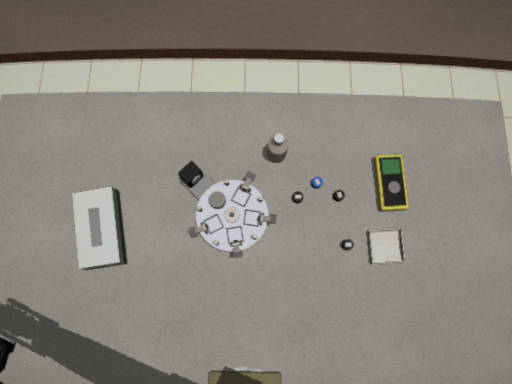

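View pics/scene0.png

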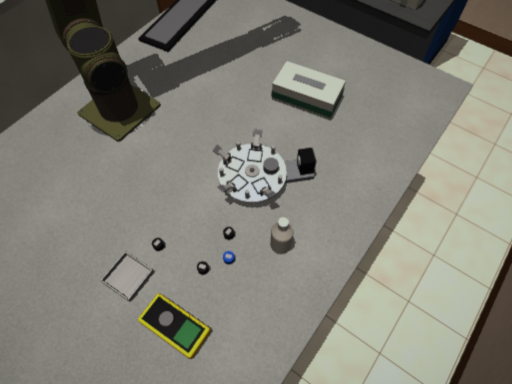

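Run:
```python
from h import *
s=np.load('s0.npz')
for n,i,dd in(('top',s['a'],s['da']),('scene',s['b'],s['db'])):
    P=cloud(n,dd); x,y,z=P[...,0],P[...,1],P[...,2]
    hsv=cv2.cvtColor(i,cv2.COLOR_RGB2HSV)
    near=(np.hypot(x-.47,y-.03)<.22)
    m=near&(abs(z-.045)<.006)&(hsv[...,2]>110)
    c=max(cv2.findContours(m.astype(np.uint8),0,1)[0],key=cv2.contourArea)[:,0]
    W=onplane(n,cv2.convexHull(c)[:,0].astype(float),.045)
    A=np.c_[2*W[:,:2],np.ones(len(W))]; q=np.linalg.lstsq(A,(W[:,:2]**2).sum(1),rcond=None)[0]
    print(n,'wheel',q[:2],'R',np.sqrt(q[2]+q[0]**2+q[1]**2), 'z med',np.nanmedian(z[m]),'bench',np.nanmedian(z[150:350,100:400]))
    # dark blobs: raised small
    hm=(z>.015)&(z<.04)&(x>.1)&(x<.9)&(abs(y)<.7)
    k,l,st,ce=cv2.connectedComponentsWithStats(hm.astype(np.uint8))
    for j in range(1,k):
        if 15<st[j,4]<4000:
            M=l==j; print(' raised',ce[j].round(0),st[j,4],np.nanmedian(P[M],0).round(4),np.nanmax(z[M]).round(3),i[M].mean(0).round(0))
    # elevated near wheel
    hm=near&(z>.060)&(z<.2)
    k,l,st,ce=cv2.connectedComponentsWithStats(hm.astype(np.uint8))
    for j in range(1,k):
        if 4<st[j,4]:
            M=l==j; print(' high',ce[j].round(0),st[j,4],np.nanmean(P[M],0).round(4),np.nanmax(z[M]).round(3),i[M].mean(0).round(0))
a=s['a'][160:270,175:290]; cv2.imwrite('pics/c1.png',cv2.cvtColor(cv2.resize(a,None,fx=5,fy=5,interpolation=2),4))
```

```text
top wheel [0.54450807 0.0450876 ] R 0.10397705528451576 z med 0.04580319778421771 bench 0.0011467626756820337
 raised [275. 159.] 44 [ 0.7171 -0.0801  0.0267] 0.04 [66. 62. 57.]
 raised [391. 183.] 1292 [ 0.6529 -0.4246  0.0359] 0.04 [90. 93. 53.]
 raised [199. 185.] 347 [0.635  0.1411 0.0225] 0.04 [126. 123. 122.]
 raised [317. 182.] 96 [ 0.6498 -0.2053  0.0266] 0.033 [ 90. 110. 158.]
 raised [121. 227.] 166 [0.5082 0.3713 0.0284] 0.04 [31. 42. 34.]
 raised [339. 195.] 98 [ 0.6117 -0.2704  0.0259] 0.032 [84. 81. 78.]
 raised [297. 197.] 93 [ 0.6036 -0.146   0.0258] 0.032 [87. 84. 81.]
 raised [375. 244.] 122 [ 0.4735 -0.3638  0.0216] 0.027 [138. 135. 130.]
 raised [400. 247.] 103 [ 0.4563 -0.4549  0.0211] 0.028 [129. 125. 121.]
 raised [347. 244.] 93 [ 0.4666 -0.2916  0.0265] 0.032 [92. 91. 88.]
 high [193. 178.] 116 [0.6417 0.1541 0.0813] 0.094 [55. 52. 50.]
 high [247. 181.] 156 [0.636  0.0012 0.0789] 0.095 [119. 115. 112.]
 high [226. 182.] 22 [0.6342 0.0617 0.0759] 0.085 [142. 138. 133.]
 high [216. 199.] 219 [0.5836 0.0874 0.0712] 0.079 [130. 125. 124.]
 high [260. 198.] 20 [ 0
[... 1310 characters left out ...]
096 [123. 120. 117.]
 high [238. 144.] 24 [0.4632 0.0859 0.0733] 0.085 [104. 102.  98.]
 high [222. 153.] 137 [0.4451 0.0284 0.0782] 0.097 [105. 102.  99.]
 high [273. 148.] 25 [0.5578 0.1357 0.0734] 0.086 [102. 100.  96.]
 high [300. 157.] 88 [0.6443 0.1527 0.0808] 0.092 [49. 48. 46.]
 high [271. 164.] 189 [0.5852 0.0866 0.0709] 0.078 [103. 102. 101.]
 high [221. 170.] 28 [ 0.4819 -0.0208  0.0745] 0.086 [115. 115. 110.]
 high [280. 178.] 27 [0.6354 0.0604 0.0746] 0.085 [116. 116. 112.]
 high [227. 186.] 111 [ 0.5316 -0.0548  0.0797] 0.096 [104. 102.  99.]
 high [268. 191.] 106 [0.6358 0.0008 0.0789] 0.096 [102. 101.  99.]
 high [247. 192.] 26 [ 0.588  -0.0364  0.0755] 0.084 [119. 118. 116.]
```

View pics/c1.png

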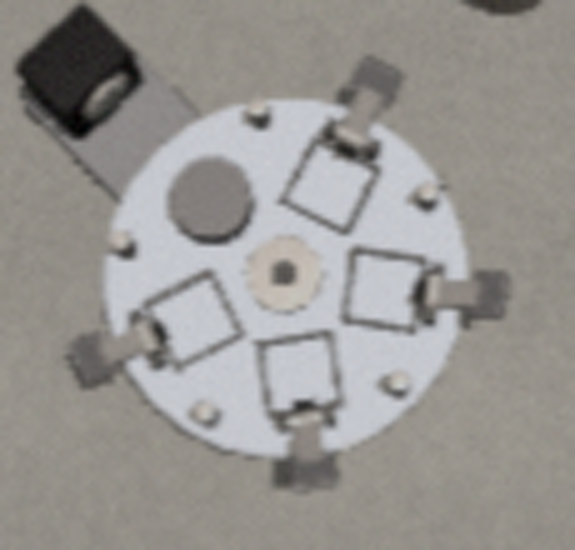

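{"fn": "arm_command", "kwargs": {
  "plan": [
    {"grip": 0.67, "slide": [1, -1, 0], "turn": [0, 0, -0.6]},
    {"grip": 0.67, "slide": [1, -1, 0], "turn": [0, 0, -0.6]},
    {"grip": 0.67, "slide": [1, -1, 0], "turn": [0, 0, -0.6]},
    {"grip": 0.67, "slide": [1, -1, 0], "turn": [0, 0, -0.6]},
    {"grip": 0.67, "slide": [1, -1, 0], "turn": [0, 0, -0.6]},
    {"grip": 0.67, "slide": [1, -1, 0], "turn": [0, 0, -0.6]},
    {"grip": 0.67, "slide": [1, -1, 0], "turn": [0, 0, -0.6]},
    {"grip": 0.67, "slide": [1, -1, 0], "turn": [0, 0, -0.6]}
  ]
}}

```text
time: 0.77
ee_pos: [0.3866, 0.4197, 0.2142]
tcp_rot: [1.169, 2.914, -0.002]
wrist_force: [-0.2, 0.5, 0.1]
width: 0.0641
grasp_force: 0.0
```

{"fn": "arm_command", "kwargs": {
  "plan": [
    {"grip": 0.67, "slide": [1, -1, 0], "turn": [0, 0, 0]},
    {"grip": 0.67, "slide": [1, -1, 0], "turn": [0, 0, 0]},
    {"grip": 0.67, "slide": [1, -1, 0], "turn": [0, 0, 0]},
    {"grip": 0.67, "slide": [1, -1, 0], "turn": [0, 0, 0]},
    {"grip": 0.67, "slide": [1, -1, 0], "turn": [0, 0, 0]},
    {"grip": 0.67, "slide": [1, -1, 0], "turn": [0, 0, 0]},
    {"grip": 0.67, "slide": [1, -1, 0], "turn": [0, 0, 0]},
    {"grip": 0.67, "slide": [1, -1, 0], "turn": [0, 0, 0]}
  ]
}}

```text
time: 1.43
ee_pos: [0.5863, 0.2198, 0.2139]
tcp_rot: [1.168, 2.915, -0.002]
wrist_force: [-0.0, -0.5, 0.9]
width: 0.0632
grasp_force: 0.0
```

{"fn": "arm_command", "kwargs": {
  "plan": [
    {"grip": 0.67, "slide": [0.007, -0.68, 0], "turn": [0, 0, 0]},
    {"grip": 0.67, "slide": [0.007, -0.68, 0], "turn": [0, 0, 0]},
    {"grip": 0.67, "slide": [0.007, -0.68, 0], "turn": [0, 0, 0]},
    {"grip": 0.67, "slide": [0.007, -0.68, 0], "turn": [0, 0, 0]},
    {"grip": 0.67, "slide": [0.007, -0.68, 0], "turn": [0, 0, 0]},
    {"grip": 0.67, "slide": [0.007, -0.68, 0], "turn": [0, 0, 0]},
    {"grip": 0.67, "slide": [0.007, -0.68, 0], "turn": [0, 0, 0]}
  ]
}}

```text
time: 2.02
ee_pos: [0.5844, 0.0892, 0.2145]
tcp_rot: [-1.159, -2.919, -0.001]
wrist_force: [0.4, 0.3, 1.0]
width: 0.0638
grasp_force: 0.0
```

{"fn": "arm_command", "kwargs": {
  "plan": [
    {"grip": 0.67, "slide": [0, -0.008, -0.4], "turn": [0, 0, 0]},
    {"grip": 0.67, "slide": [0, -0.008, -0.4], "turn": [0, 0, 0]},
    {"grip": 0.67, "slide": [0, -0.008, -0.6], "turn": [0, 0, 0]},
    {"grip": 0.67, "slide": [0, -0.008, -0.7], "turn": [0, 0, 0]},
    {"grip": 0.67, "slide": [0, -0.008, -0.77], "turn": [0, 0, 0]},
    {"grip": 0.67, "slide": [0, -0.008, -0.77], "turn": [0, 0, 0]}
  ]
}}

```text
time: 2.52
ee_pos: [0.582, 0.0875, 0.0568]
tcp_rot: [-1.156, -2.915, 0.004]
wrist_force: [-1.1, -0.7, 0.1]
width: 0.0639
grasp_force: 0.0
```

{"fn": "arm_command", "kwargs": {
  "plan": [
    {"grip": 0.3, "slide": [0, 0, 0], "turn": [0, 0, 0]},
    {"grip": 0.3, "slide": [0, 0, 0], "turn": [0, 0, 0]},
    {"grip": 0.3, "slide": [0, 0, 0], "turn": [0, 0, 0]},
    {"grip": 0.3, "slide": [0, 0, 0], "turn": [0, 0, 0]},
    {"grip": 0.3, "slide": [0, 0, 0], "turn": [0, 0, 0]}
  ],
  "force": 15
}}

```text
time: 2.93
ee_pos: [0.5866, 0.0863, 0.0633]
tcp_rot: [1.16, 2.915, 0.004]
wrist_force: [0.1, 0.8, 5.4]
width: 0.0461
grasp_force: 15.0
```

{"fn": "arm_command", "kwargs": {
  "plan": [
    {"grip": 0.3, "slide": [0, 0, 0.15], "turn": [0, 0, 0]},
    {"grip": 0.3, "slide": [0, 0, 0.3], "turn": [0, 0, 0]},
    {"grip": 0.3, "slide": [0, 0, 0.5], "turn": [0, 0, 0]},
    {"grip": 0.3, "slide": [0, 0, 0.7], "turn": [0, 0, 0]},
    {"grip": 0.3, "slide": [0, 0, 0.7], "turn": [0, 0, 0]},
    {"grip": 0.3, "slide": [0, 0, 0.7], "turn": [0, 0, 0]}
  ]
}}

```text
time: 3.43
ee_pos: [0.5868, 0.086, 0.2053]
tcp_rot: [1.159, 2.912, 0.005]
wrist_force: [-0.2, 0.2, -0.1]
width: 0.046
grasp_force: 15.0
```

Run:
```python
from h import *
for _ in range(4):
    a,da=snap('top'); s=observe(); print(s['ee_pos'].round(4),s['wrist_force'].round(1),s['width'].round(4))
cv2.imwrite('pics/c2.png',cv2.cvtColor(cv2.resize(a[130:270,160:420],None,fx=3,fy=3,interpolation=2),4))
P=cloud('top',da); z=P[...,2]
m=(z<.035)&(z>.008)&(P[...,0]>.38)&(P[...,0]<.54)&(P[...,1]<-.33)&(P[...,1]>-.5)
c=cv2.findContours(m.astype(np.uint8),0,1)[0]; c=np.vstack(c)
print(cv2.minAreaRect(P[m][:,:2].astype(np.float32)))
```

```text
Traceback (most recent call last):
AttributeError: 'float' object has no attribute 'round'
```

Run:
```python
from h import *
for _ in range(4):
    a,da=snap('top'); s=observe(); print(s['ee_pos'].round(4),s['wrist_force'].round(1),s['width'])
cv2.imwrite('pics/c2.png',cv2.cvtColor(cv2.resize(a[130:270,160:420],None,fx=3,fy=3,interpolation=2),4))
P=cloud('top',da); z=P[...,2]
m=(z<.035)&(z>.008)&(P[...,0]>.38)&(P[...,0]<.54)&(P[...,1]<-.33)&(P[...,1]>-.5)
print(cv2.minAreaRect(P[m][:,:2].astype(np.float32)))
```

```text
[0.5842 0.0859 0.2002] [ 0.3 -0.6 -1.2] 0.04616548750485857
[0.5837 0.0859 0.199 ] [ 0.3 -1.2  0.8] 0.04641528552957998
[0.5835 0.0859 0.1984] [ 0.7 -0.4 -0.6] 0.046179553177201245
[0.5835 0.0859 0.1983] [ 1.3 -0.8 -0.4] 0.04604932033710118
((0.4680735766887665, -0.4238312244415283), (0.11516416817903519, 0.13221412897109985), 1.5499943494796753)
```

View pics/c2.png

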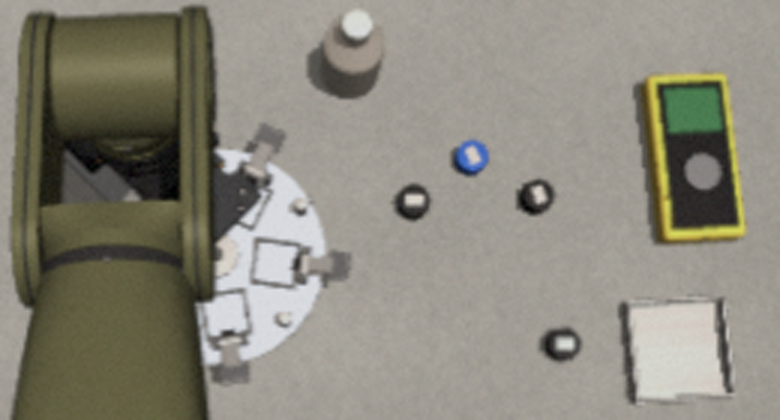

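{"fn": "arm_command", "kwargs": {
  "plan": [
    {"grip": 0.3, "slide": [-0.3, -1, 0], "turn": [0, 0, -1]},
    {"grip": 0.3, "slide": [-0.3, -1, 0], "turn": [0, 0, -1]},
    {"grip": 0.3, "slide": [-0.3, -1, 0], "turn": [0, 0, -1]},
    {"grip": 0.3, "slide": [-0.3, -1, 0], "turn": [0, 0, -1]},
    {"grip": 0.3, "slide": [-0.3, -1, 0], "turn": [0, 0, -1]},
    {"grip": 0.3, "slide": [-0.3, -1, 0], "turn": [0, 0, -1]},
    {"grip": 0.3, "slide": [-0.3, -1, 0], "turn": [0, 0, -1]}
  ]
}}

```text
time: 4.27
ee_pos: [0.5231, -0.1162, 0.1989]
tcp_rot: [-2.199, -2.241, 0.002]
wrist_force: [0.3, -0.4, 0.1]
width: 0.0456
grasp_force: 15.0
```

{"fn": "arm_command", "kwargs": {
  "plan": [
    {"grip": 0.3, "slide": [-0.3, -1, 0], "turn": [0, 0, 0]},
    {"grip": 0.3, "slide": [-0.3, -1, 0], "turn": [0, 0, 0]},
    {"grip": 0.3, "slide": [-0.3, -1, 0], "turn": [0, 0, 0]},
    {"grip": 0.3, "slide": [-0.3, -1, 0], "turn": [0, 0, 0]},
    {"grip": 0.3, "slide": [-0.3, -1, 0], "turn": [0, 0, 0]},
    {"grip": 0.3, "slide": [-0.3, -1, 0], "turn": [0, 0, 0]}
  ]
}}

```text
time: 4.77
ee_pos: [0.4619, -0.3193, 0.1991]
tcp_rot: [-2.196, -2.245, 0.004]
wrist_force: [-0.3, -0.8, -0.1]
width: 0.0462
grasp_force: 15.0
```

{"fn": "arm_command", "kwargs": {
  "plan": [
    {"grip": 0.3, "slide": [0, -0.47, 0], "turn": [0, 0, 0]},
    {"grip": 0.3, "slide": [0, -0.47, 0], "turn": [0, 0, 0]},
    {"grip": 0.3, "slide": [0, -0.47, 0], "turn": [0, 0, 0]},
    {"grip": 0.3, "slide": [0, -0.47, -0.3], "turn": [0, 0, 0]},
    {"grip": 0.3, "slide": [0, -0.47, -0.5], "turn": [0, 0, 0]},
    {"grip": 0.3, "slide": [0, -0.47, -0.5], "turn": [0, 0, 0]},
    {"grip": 0.3, "slide": [0, -0.47, -0.5], "turn": [0, 0, 0]},
    {"grip": 0.3, "slide": [0, -0.47, -0.5], "turn": [0, 0, 0]}
  ]
}}

```text
time: 5.43
ee_pos: [0.4639, -0.4065, 0.0985]
tcp_rot: [-2.186, -2.25, -0.0]
wrist_force: [0.6, -0.7, 0.9]
width: 0.0461
grasp_force: 15.0
```

Run:
```python
from h import *
for _ in range(2):
    a,da=snap('scene'); s=observe(); print(s['ee_pos'].round(4),s['wrist_force'].round(1),s['width'])
cv2.imwrite('pics/c3.png',cv2.cvtColor(cv2.resize(a[100:360,60:320],None,fx=2.3,fy=2.3,interpolation=2),4))
```

```text
[ 0.4651 -0.4077  0.101 ] [-0.4 -1.8  0.2] 0.046047923723366094
[ 0.4657 -0.4085  0.1025] [ 0.6  0.2 -0.3] 0.046162509654862384
```

View pics/c3.png

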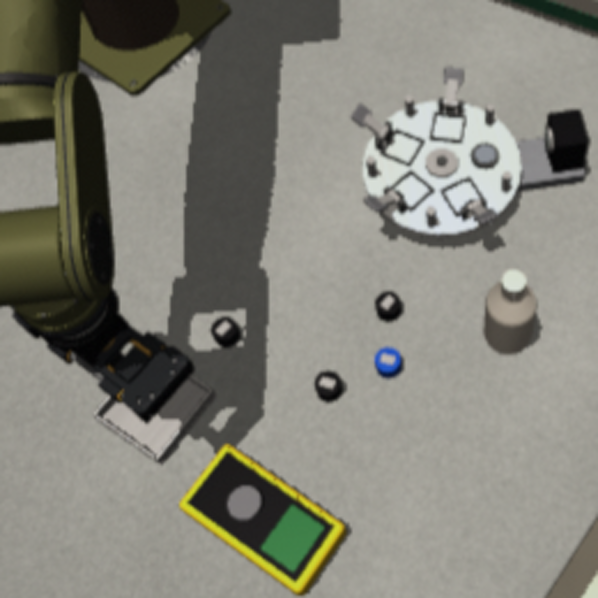

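{"fn": "arm_command", "kwargs": {
  "plan": [
    {"grip": 0.3, "slide": [0, 0, -0.2], "turn": [0, 0, 0]},
    {"grip": 0.3, "slide": [0, 0, -0.3], "turn": [0, 0, 0]},
    {"grip": 0.3, "slide": [0, 0, -0.36], "turn": [0, 0, 0]},
    {"grip": 0.3, "slide": [0, 0, -0.4], "turn": [0, 0, 0]},
    {"grip": 0.3, "slide": [0, 0, -0.4], "turn": [0, 0, 0]},
    {"grip": 0.3, "slide": [0, 0, -0.4], "turn": [0, 0, 0]}
  ]
}}

```text
time: 6.03
ee_pos: [0.4658, -0.409, 0.0225]
tcp_rot: [2.188, 2.251, -0.0]
wrist_force: [0.8, -0.5, 0.4]
width: 0.0458
grasp_force: 15.0
```

{"fn": "arm_command", "kwargs": {
  "plan": [
    {"grip": 0.6, "slide": [0, 0, 0], "turn": [0, 0, 0]},
    {"grip": 0.6, "slide": [0, 0, 0], "turn": [0, 0, 0]},
    {"grip": 0.6, "slide": [0, 0, 0], "turn": [0, 0, 0]}
  ]
}}

```text
time: 6.28
ee_pos: [0.4653, -0.4086, 0.0219]
tcp_rot: [2.188, 2.251, -0.0]
wrist_force: [-0.2, 0.2, -1.0]
width: 0.0564
grasp_force: 0.0
```

{"fn": "arm_command", "kwargs": {
  "plan": [
    {"grip": 0.6, "slide": [0, 0, 0.2], "turn": [0, 0, 0]},
    {"grip": 0.6, "slide": [0, 0, 0.4], "turn": [0, 0, 0]},
    {"grip": 0.6, "slide": [0, 0, 0.5], "turn": [0, 0, 0]},
    {"grip": 0.6, "slide": [0, 0, 0.5], "turn": [0, 0, 0]},
    {"grip": 0.6, "slide": [0, 0, 0.5], "turn": [0, 0, 0]},
    {"grip": 0.6, "slide": [0, 0, 0.5], "turn": [0, 0, 0]}
  ]
}}

```text
time: 6.78
ee_pos: [0.4642, -0.4075, 0.1199]
tcp_rot: [-2.189, -2.252, -0.0]
wrist_force: [-0.8, -0.6, -0.5]
width: 0.057
grasp_force: 0.0
```

{"fn": "arm_command", "kwargs": {
  "plan": [
    {"grip": 0.55, "slide": [0.01, 0.58, 0], "turn": [0, 0, 1]},
    {"grip": 0.55, "slide": [0.01, 0.58, 0], "turn": [0, 0, 1]},
    {"grip": 0.55, "slide": [0.01, 0.58, 0], "turn": [0, 0, 1]},
    {"grip": 0.55, "slide": [0.01, 0.58, 0], "turn": [0, 0, 1]},
    {"grip": 0.55, "slide": [0.01, 0.58, 0], "turn": [0, 0, 1]},
    {"grip": 0.55, "slide": [0.01, 0.58, 0], "turn": [0, 0, 1]},
    {"grip": 0.55, "slide": [0.01, 0.58, 0], "turn": [0, 0, 1]}
  ]
}}

```text
time: 7.37
ee_pos: [0.4655, -0.2907, 0.1181]
tcp_rot: [-1.152, -2.918, -0.002]
wrist_force: [-1.0, 0.1, 0.1]
width: 0.0522
grasp_force: 0.0
```

{"fn": "arm_command", "kwargs": {
  "plan": [
    {"grip": 0.55, "slide": [0, 0, -0.2], "turn": [0, 0, 0.79]},
    {"grip": 0.55, "slide": [0, 0, -0.2], "turn": [0, 0, 0.79]},
    {"grip": 0.55, "slide": [0, 0, -0.2], "turn": [0, 0, 0.79]},
    {"grip": 0.55, "slide": [0, 0, -0.2], "turn": [0, 0, 0.79]},
    {"grip": 0.55, "slide": [0, 0, -0.2], "turn": [0, 0, 0.79]},
    {"grip": 0.55, "slide": [0, 0, -0.2], "turn": [0, 0, 0.79]},
    {"grip": 0.55, "slide": [0, 0, -0.2], "turn": [0, 0, 0.79]},
    {"grip": 0.55, "slide": [0, 0, -0.2], "turn": [0, 0, 0.79]},
    {"grip": 0.55, "slide": [0, 0, -0.2], "turn": [0, 0, 0.79]}
  ]
}}

```text
time: 8.12
ee_pos: [0.4663, -0.2917, 0.08]
tcp_rot: [-0.217, -3.133, -0.001]
wrist_force: [-0.0, -0.3, 0.4]
width: 0.0527
grasp_force: 0.0
```

```bash
cat >> h.py <<'E'
def blobs(n,a,d):
    P=cloud(n,d); z=P[...,2]; x,y=P[...,0],P[...,1]
    hm=(z>.015)&(z<.04)&(x>.1)&(x<.9)&(abs(y)<.7)
    k,l,st,ce=cv2.connectedComponentsWithStats(hm.astype(np.uint8)); out=[]
    for j in range(1,k):
        if 60<st[j,4]<150:
            M=l==j; out.append((ce[j].round(0),st[j,4],np.nanmean(P[M],0).round(4),a[M].mean(0).round(0)))
    return out
E
python3 - <<'E'
from h import *
a,da=snap('scene'); a,da=snap('scene'); s=observe(); print(s['ee_pos'].round(4),s['tcp_rot'].round(3))
for b in blobs('scene',a,da): print(*b)
E
```

```text
[ 0.4665 -0.2919  0.0804] [-0.216 -3.134 -0.   ]
[228. 231.] 109 [ 0.6059 -0.1469  0.0258] [73. 71. 68.]
[157. 243.] 113 [ 0.4671 -0.2917  0.0254] [35. 34. 33.]
[280. 248.] 71 [ 0.7532 -0.1032  0.0274] [72. 68. 61.]
[228. 256.] 111 [ 0.6518 -0.2053  0.0258] [ 76. 102. 168.]
[202. 266.] 116 [ 0.6134 -0.2701  0.0259] [75. 72. 70.]
```

{"fn": "arm_command", "kwargs": {
  "plan": [
    {"grip": 0.55, "slide": [0, 0, -0.2], "turn": [0, 0, 0]},
    {"grip": 0.55, "slide": [0, 0, -0.3], "turn": [0, 0, 0]},
    {"grip": 0.55, "slide": [0, 0, -0.355], "turn": [0, 0, 0]},
    {"grip": 0.55, "slide": [0, 0, -0.355], "turn": [0, 0, 0]},
    {"grip": 0.55, "slide": [0, 0, -0.355], "turn": [0, 0, 0]},
    {"grip": 0.2, "slide": [0, 0, -0.355], "turn": [0, 0, 0]},
    {"grip": 0.2, "slide": [0, 0, -0.355], "turn": [0, 0, 0]},
    {"grip": 0.2, "slide": [0, 0, -0.355], "turn": [0, 0, 0]},
    {"grip": 0.2, "slide": [0, 0, -0.355], "turn": [0, 0, 0]},
    {"grip": 0.2, "slide": [0, 0, -0.355], "turn": [0, 0, 0]}
  ],
  "force": 8
}}

```text
time: 9.05
ee_pos: [0.4675, -0.2926, 0.0109]
tcp_rot: [0.214, 3.132, -0.002]
wrist_force: [0.5, 0.2, 4.2]
width: 0.0319
grasp_force: 8.0
```

{"fn": "arm_command", "kwargs": {
  "plan": [
    {"grip": 0.55, "slide": [0, 0, 0], "turn": [0, 0, 0]},
    {"grip": 0.55, "slide": [0, 0, 0], "turn": [0, 0, 0]},
    {"grip": 0.55, "slide": [0, 0, 0], "turn": [0, 0, 0]},
    {"grip": 0.55, "slide": [0, 0, 0], "turn": [0, 0, 0]}
  ]
}}

```text
time: 9.38
ee_pos: [0.4664, -0.2918, 0.0093]
tcp_rot: [-0.214, -3.134, -0.001]
wrist_force: [0.4, -0.3, -0.8]
width: 0.0506
grasp_force: 0.0
```

{"fn": "arm_command", "kwargs": {
  "plan": [
    {"grip": 0.55, "slide": [0, 0, 0], "turn": [0, 0, -1]},
    {"grip": 0.55, "slide": [0, 0, 0], "turn": [0, 0, -1]},
    {"grip": 0.55, "slide": [0, 0, 0], "turn": [0, 0, -1]},
    {"grip": 0.55, "slide": [0, 0, 0], "turn": [0, 0, -1]},
    {"grip": 0.55, "slide": [0, 0, 0], "turn": [0, 0, -1]},
    {"grip": 0.55, "slide": [0, 0, 0], "turn": [0, 0, -1]},
    {"grip": 0.55, "slide": [0, 0, 0], "turn": [0, 0, -1]}
  ]
}}

```text
time: 9.97
ee_pos: [0.4665, -0.2918, 0.0094]
tcp_rot: [-1.404, -2.81, -0.0]
wrist_force: [-0.1, 0.8, -1.0]
width: 0.0522
grasp_force: 0.0
```

{"fn": "arm_command", "kwargs": {
  "plan": [
    {"grip": 0.55, "slide": [0, 0, 0], "turn": [0, 0, -1]},
    {"grip": 0.55, "slide": [0, 0, 0], "turn": [0, 0, -1]},
    {"grip": 0.55, "slide": [0, 0, 0], "turn": [0, 0, -1]},
    {"grip": 0.55, "slide": [0, 0, 0], "turn": [0, 0, -1]},
    {"grip": 0.55, "slide": [0, 0, 0], "turn": [0, 0, -1]},
    {"grip": 0.55, "slide": [0, 0, 0], "turn": [0, 0, -1]},
    {"grip": 0.55, "slide": [0, 0, 0], "turn": [0, 0, -1]},
    {"grip": 0.55, "slide": [0, 0, 0], "turn": [0, 0, -1]},
    {"grip": 0.55, "slide": [0, 0, 0], "turn": [0, 0, -1]}
  ]
}}

```text
time: 10.72
ee_pos: [0.4665, -0.2919, 0.0094]
tcp_rot: [-2.366, -2.066, 0.0]
wrist_force: [-0.5, -0.3, 0.4]
width: 0.052
grasp_force: 0.0
```

{"fn": "arm_command", "kwargs": {
  "plan": [
    {"grip": 0.2, "slide": [0, 0, 0], "turn": [0, 0, 0]},
    {"grip": 0.2, "slide": [0, 0, 0], "turn": [0, 0, 0]},
    {"grip": 0.2, "slide": [0, 0, 0], "turn": [0, 0, 0]},
    {"grip": 0.2, "slide": [0, 0, 0], "turn": [0, 0, 0]},
    {"grip": 0.2, "slide": [0, 0, 0], "turn": [0, 0, 0]},
    {"grip": 0.2, "slide": [0, 0, 0], "turn": [0, 0, 0]}
  ],
  "force": 15
}}

```text
time: 11.22
ee_pos: [0.4666, -0.292, 0.0096]
tcp_rot: [-2.368, -2.065, 0.0]
wrist_force: [-0.1, 0.0, 0.3]
width: 0.0314
grasp_force: 15.0
```

{"fn": "arm_command", "kwargs": {
  "plan": [
    {"grip": 0.2, "slide": [0, 0, 0.2], "turn": [0, 0, 0]},
    {"grip": 0.2, "slide": [0, 0, 0.4], "turn": [0, 0, 0]},
    {"grip": 0.2, "slide": [0, 0, 0.6], "turn": [0, 0, 0]},
    {"grip": 0.2, "slide": [0.1, 0.15, 0.7], "turn": [0, 0, 0]},
    {"grip": 0.2, "slide": [0.15, 0.4, 0.7], "turn": [0, 0, 0]},
    {"grip": 0.2, "slide": [0.2, 0.6, 0.7], "turn": [0, 0, 0]},
    {"grip": 0.2, "slide": [0.3, 0.8, 0.7], "turn": [0, 0, 0]},
    {"grip": 0.2, "slide": [0.35, 1, 0.7], "turn": [0, 0, 0]},
    {"grip": 0.2, "slide": [0.35, 1, 0.7], "turn": [0, 0, 0]}
  ]
}}

```text
time: 11.97
ee_pos: [0.5375, -0.0874, 0.1497]
tcp_rot: [-2.363, -2.069, -0.003]
wrist_force: [-1.1, -0.9, -0.8]
width: 0.0314
grasp_force: 15.0
```

{"fn": "arm_command", "kwargs": {
  "plan": [
    {"grip": 0.2, "slide": [0, 0.2, 0], "turn": [0, 0, 0]},
    {"grip": 0.2, "slide": [0, 0.4, 0], "turn": [0, 0, 0]},
    {"grip": 0.2, "slide": [0, 0.4, 0], "turn": [0, 0, 0]},
    {"grip": 0.2, "slide": [0, 0.4, 0], "turn": [0, 0, 0]},
    {"grip": 0.2, "slide": [0, 0.4, 0], "turn": [0, 0, 0]},
    {"grip": 0.2, "slide": [0, 0.4, 0], "turn": [0, 0, 0]},
    {"grip": 0.2, "slide": [0, 0.4, 0], "turn": [0, 0, 0]}
  ]
}}

```text
time: 12.55
ee_pos: [0.5367, -0.0133, 0.1496]
tcp_rot: [2.37, 2.062, -0.0]
wrist_force: [-0.1, -0.2, -0.6]
width: 0.0318
grasp_force: 15.0
```

{"fn": "arm_command", "kwargs": {
  "plan": [
    {"grip": 0.2, "slide": [0, 0.005, -0.2], "turn": [0, 0, 0]},
    {"grip": 0.2, "slide": [0, 0.005, -0.35], "turn": [0, 0, 0]},
    {"grip": 0.2, "slide": [0, 0.005, -0.4], "turn": [0, 0, 0]},
    {"grip": 0.2, "slide": [0, 0.005, -0.4], "turn": [0, 0, 0]},
    {"grip": 0.2, "slide": [0, 0.005, -0.43], "turn": [0, 0, 0]},
    {"grip": 0.2, "slide": [0, 0.005, -0.45], "turn": [0, 0, 0]},
    {"grip": 0.2, "slide": [0, 0.005, -0.465], "turn": [0, 0, 0]},
    {"grip": 0.2, "slide": [0, 0.005, -0.465], "turn": [0, 0, 0]},
    {"grip": 0.2, "slide": [0, 0.005, -0.465], "turn": [0, 0, 0]}
  ]
}}

```text
time: 13.3
ee_pos: [0.5373, -0.011, 0.0575]
tcp_rot: [2.367, 2.064, 0.001]
wrist_force: [0.5, 0.3, -1.1]
width: 0.0315
grasp_force: 15.0
```

{"fn": "arm_command", "kwargs": {
  "plan": [
    {"grip": 0.2, "slide": [0, 0, 0], "turn": [0, 0, 0]},
    {"grip": 0.2, "slide": [0, 0, 0], "turn": [0, 0, 0]},
    {"grip": 0.48, "slide": [0, 0, 0], "turn": [0, 0, 0]},
    {"grip": 0.48, "slide": [0, 0, 0], "turn": [0, 0, 0]},
    {"grip": 0.48, "slide": [0, 0, 0], "turn": [0, 0, 0]}
  ]
}}

```text
time: 13.72
ee_pos: [0.5368, -0.011, 0.0569]
tcp_rot: [2.368, 2.065, 0.0]
wrist_force: [0.3, -0.7, -0.2]
width: 0.0437
grasp_force: 0.0
```

{"fn": "arm_command", "kwargs": {
  "plan": [
    {"grip": 0.48, "slide": [0, 0, 0.1], "turn": [0, 0, 0]},
    {"grip": 0.48, "slide": [0, 0, 0.3], "turn": [0, 0, 0]},
    {"grip": 0.48, "slide": [0, 0, 0.5], "turn": [0, 0, 0]},
    {"grip": 0.48, "slide": [0.3, -0.6, 0.7], "turn": [0, 0, 0]},
    {"grip": 0.48, "slide": [0.3, -0.6, 0.7], "turn": [0, 0, 0]},
    {"grip": 0.48, "slide": [0.3, -0.6, 0.7], "turn": [0, 0, 0]},
    {"grip": 0.48, "slide": [0.3, -0.6, 0.7], "turn": [0, 0, 0]},
    {"grip": 0.48, "slide": [0.3, -0.6, 0.7], "turn": [0, 0, 0]}
  ]
}}

```text
time: 14.38
ee_pos: [0.5984, -0.1341, 0.1984]
tcp_rot: [2.369, 2.058, 0.002]
wrist_force: [-0.4, 0.4, 0.2]
width: 0.0456
grasp_force: 0.0
```

Run:
```python
from h import *
a,da=snap('scene'); a,da=snap('scene'); s=observe(); print(s['ee_pos'].round(4),s['tcp_rot'].round(3))
for b in blobs('scene',a,da): print(*b)
P=cloud('scene',da); r=np.hypot(P[...,0]-.5366,P[...,1]+.0123)
m=(r<.022)&(P[...,2]>.055)&(P[...,2]<.08)&(a.max(2)<90); print(m.sum(),np.nanmean(P[m],0),np.nanpercentile(P[m][:,2],[5,50,95]))
b,db=snap('top'); 
for q in blobs('top',b,db): print(*q)
A=cv2.resize(a[110:300,130:330],None,fx=3,fy=3,interpolation=2)[:,:,::-1]; cv2.imwrite('pics/c4.png',A)
```

```text
[ 0.5963 -0.1309  0.196 ] [-2.368 -2.063  0.   ]
[224. 236.] 108 [ 0.6043 -0.1648  0.0264] [73. 71. 68.]
[280. 248.] 68 [ 0.753  -0.103   0.0282] [72. 68. 62.]
[228. 256.] 115 [ 0.652  -0.2054  0.0254] [ 76. 102. 167.]
[202. 266.] 118 [ 0.6134 -0.2701  0.0259] [74. 72. 70.]
1 [ 0.52367651 -0.01254348  0.07195796] [0.07195796 0.07195796 0.07195796]
[340. 195.] 73 [ 0.6107 -0.2743  0.0264] [109. 105. 100.]
```

View pics/c4.png

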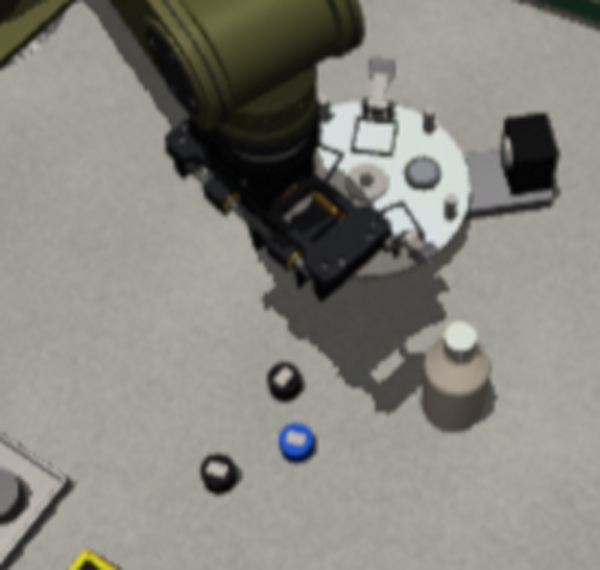

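{"fn": "arm_command", "kwargs": {
  "plan": [
    {"grip": 0.5, "slide": [0.035, -0.17, -0.2], "turn": [0, 0, -0.4]},
    {"grip": 0.5, "slide": [0.035, -0.17, -0.4], "turn": [0, 0, -0.4]},
    {"grip": 0.5, "slide": [0.035, -0.17, -0.5], "turn": [0, 0, -0.4]},
    {"grip": 0.5, "slide": [0.035, -0.17, -0.5], "turn": [0, 0, -0.4]},
    {"grip": 0.5, "slide": [0.035, -0.17, -0.5], "turn": [0, 0, -0.4]},
    {"grip": 0.5, "slide": [0.035, -0.17, -0.5], "turn": [0, 0, -0.4]},
    {"grip": 0.5, "slide": [0.035, -0.17, -0.5], "turn": [0, 0, -0.4]}
  ]
}}

```text
time: 15.12
ee_pos: [0.6054, -0.1647, 0.0998]
tcp_rot: [2.657, 1.67, 0.005]
wrist_force: [0.5, -0.5, 0.7]
width: 0.0473
grasp_force: 0.0
```

Run:
```python
from h import *
a,da=snap('scene'); a,da=snap('scene'); s=observe(); print(s['ee_pos'].round(4),s['tcp_rot'].round(3))
for b in blobs('scene',a,da): print(*b)
```

```text
[ 0.6053 -0.165   0.0996] [2.657 1.669 0.004]
[218. 241.] 74 [ 0.601  -0.1869  0.0255] [64. 62. 60.]
[280. 248.] 70 [ 0.7533 -0.1029  0.0276] [71. 67. 60.]
[228. 256.] 109 [ 0.6517 -0.2051  0.0262] [ 74. 102. 169.]
[202. 266.] 120 [ 0.6136 -0.27    0.0257] [72. 70. 68.]
```

Run:
```python
from h import *
for i in range(6): a,da=snap('scene')
s=observe(); print(s['ee_pos'].round(4),s['tcp_rot'].round(3))
for b in blobs('scene',a,da): print(*b)
A=cv2.resize(a[180:300,170:300],None,fx=4,fy=4,interpolation=2)[:,:,::-1]; cv2.imwrite('pics/c5.png',A)
```

```text
[ 0.6038 -0.165   0.0971] [2.661e+00 1.669e+00 1.000e-03]
[218. 241.] 72 [ 0.6017 -0.1874  0.0251] [58. 56. 54.]
[280. 248.] 67 [ 0.7534 -0.1029  0.0281] [71. 67. 60.]
[228. 256.] 113 [ 0.652  -0.2051  0.0256] [ 72.  99. 165.]
[202. 266.] 118 [ 0.6134 -0.27    0.0257] [73. 71. 69.]
```

View pics/c5.png

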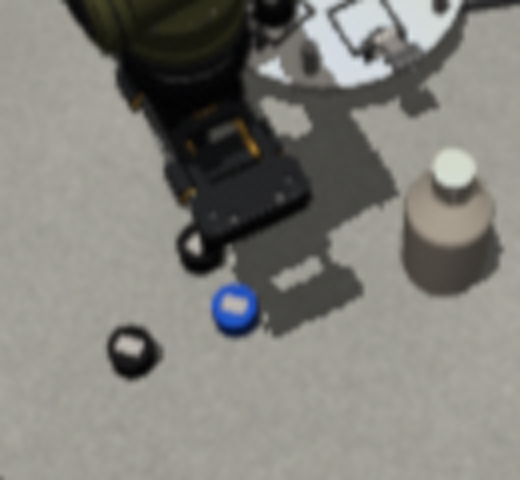

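{"fn": "arm_command", "kwargs": {
  "plan": [
    {"grip": 0.5, "slide": [-0.4, 0, 0.3], "turn": [0, 0, 0]},
    {"grip": 0.5, "slide": [-0.4, 0, 0.3], "turn": [0, 0, 0]},
    {"grip": 0.5, "slide": [-0.4, 0, 0.3], "turn": [0, 0, 0]},
    {"grip": 0.5, "slide": [-0.4, 0, 0.3], "turn": [0, 0, 0]},
    {"grip": 0.5, "slide": [-0.4, 0, 0.3], "turn": [0, 0, 0]},
    {"grip": 0.5, "slide": [-0.4, 0, 0.3], "turn": [0, 0, 0]}
  ]
}}

```text
time: 16.02
ee_pos: [0.5239, -0.165, 0.1561]
tcp_rot: [-2.661, -1.669, 0.0]
wrist_force: [0.3, -0.2, -0.1]
width: 0.0475
grasp_force: 0.0
```

Run:
```python
from h import *
a,da=snap('scene')
for b in blobs('scene',a,da): print(*b)
a,da=snap('scene')
for b in blobs('scene',a,da): print(*b)
s=observe(); print(s['ee_pos'].round(4),s['tcp_rot'].round(3))
```

```text
[219. 240.] 108 [ 0.6027 -0.1834  0.0261] [38. 37. 36.]
[280. 248.] 69 [ 0.7541 -0.1027  0.0275] [70. 66. 59.]
[228. 256.] 111 [ 0.6521 -0.2053  0.026 ] [ 74. 100. 165.]
[202. 266.] 116 [ 0.6133 -0.2697  0.0258] [73. 71. 69.]
[220. 240.] 109 [ 0.6029 -0.1832  0.0255] [37. 36. 35.]
[280. 248.] 70 [ 0.7534 -0.1027  0.0274] [70. 66. 60.]
[228. 256.] 112 [ 0.6517 -0.2052  0.0255] [ 75. 101. 166.]
[202. 266.] 117 [ 0.6135 -0.27    0.0262] [72. 70. 68.]
[ 0.5238 -0.1647  0.1554] [-2.660e+00 -1.668e+00  2.000e-03]
```

{"fn": "arm_command", "kwargs": {
  "plan": [
    {"grip": 0.5, "slide": [0.39, -0.09, 0], "turn": [0, 0, 1]},
    {"grip": 0.5, "slide": [0.39, -0.09, 0], "turn": [0, 0, 1]},
    {"grip": 0.5, "slide": [0.39, -0.09, 0], "turn": [0, 0, 1]},
    {"grip": 0.5, "slide": [0.39, -0.09, 0], "turn": [0, 0, 1]},
    {"grip": 0.5, "slide": [0.39, -0.09, 0], "turn": [0, 0, 1]},
    {"grip": 0.5, "slide": [0.39, -0.09, 0], "turn": [0, 0, 1]},
    {"grip": 0.5, "slide": [0.39, -0.09, 0], "turn": [0, 0, 1]}
  ]
}}

```text
time: 16.7
ee_pos: [0.6019, -0.1826, 0.1548]
tcp_rot: [-1.812, -2.563, 0.001]
wrist_force: [0.2, -0.8, 0.3]
width: 0.0472
grasp_force: 0.0
```

{"fn": "arm_command", "kwargs": {
  "plan": [
    {"grip": 0.5, "slide": [0, 0, -0.2], "turn": [0, 0, 1]},
    {"grip": 0.5, "slide": [0, 0, -0.4], "turn": [0, 0, 1]},
    {"grip": 0.5, "slide": [0, 0, -0.4], "turn": [0, 0, 1]},
    {"grip": 0.5, "slide": [0, 0, -0.4], "turn": [0, 0, 1]},
    {"grip": 0.5, "slide": [0, 0, -0.4], "turn": [0, 0, 1]},
    {"grip": 0.5, "slide": [0, 0, -0.4], "turn": [0, 0, 1]},
    {"grip": 0.5, "slide": [0, 0, -0.4], "turn": [0, 0, 1]},
    {"grip": 0.5, "slide": [0, 0, -0.4], "turn": [0, 0, 1]}
  ]
}}

```text
time: 17.37
ee_pos: [0.6016, -0.1826, 0.075]
tcp_rot: [-0.7, -3.06, -0.001]
wrist_force: [0.2, 0.3, 0.0]
width: 0.0475
grasp_force: 0.0
```

{"fn": "arm_command", "kwargs": {
  "plan": [
    {"grip": 0.5, "slide": [0, 0, -0.15], "turn": [0, 0, 0]},
    {"grip": 0.5, "slide": [0, 0, -0.25], "turn": [0, 0, 0]},
    {"grip": 0.5, "slide": [0, 0, -0.325], "turn": [0, 0, 0]},
    {"grip": 0.5, "slide": [0, 0, -0.325], "turn": [0, 0, 0]},
    {"grip": 0.5, "slide": [0, 0, -0.325], "turn": [0, 0, 0]},
    {"grip": 0.2, "slide": [0, 0, -0.325], "turn": [0, 0, 0]},
    {"grip": 0.2, "slide": [0, 0, -0.325], "turn": [0, 0, 0]},
    {"grip": 0.2, "slide": [0, 0, -0.325], "turn": [0, 0, 0]},
    {"grip": 0.2, "slide": [0, 0, -0.325], "turn": [0, 0, 0]},
    {"grip": 0.2, "slide": [0, 0, -0.325], "turn": [0, 0, 0]}
  ]
}}

```text
time: 18.2
ee_pos: [0.6028, -0.1834, 0.0133]
tcp_rot: [0.702, 3.059, -0.001]
wrist_force: [1.1, 0.5, 4.4]
width: 0.0316
grasp_force: 15.0
```

{"fn": "arm_command", "kwargs": {
  "plan": [
    {"grip": 0.2, "slide": [0, 0, 0], "turn": [0, 0, 0]},
    {"grip": 0.2, "slide": [0, 0, 0.2], "turn": [0, 0, 0]},
    {"grip": 0.2, "slide": [0, 0, 0.4], "turn": [0, 0, 0]},
    {"grip": 0.2, "slide": [0, 0, 0.6], "turn": [0, 0, 0]},
    {"grip": 0.2, "slide": [0, 0, 0.7], "turn": [0, 0, 0]},
    {"grip": 0.2, "slide": [0, 0, 0.7], "turn": [0, 0, 0]}
  ]
}}

```text
time: 18.7
ee_pos: [0.605, -0.1843, 0.159]
tcp_rot: [0.699, 3.051, -0.003]
wrist_force: [0.8, -0.6, 1.0]
width: 0.0319
grasp_force: 15.0
```

{"fn": "arm_command", "kwargs": {
  "plan": [
    {"grip": 0.2, "slide": [-0.026, 0.2, 0], "turn": [0, 0, 0]},
    {"grip": 0.2, "slide": [-0.026, 0.4, 0], "turn": [0, 0, 0]},
    {"grip": 0.2, "slide": [-0.026, 0.6, 0], "turn": [0, 0, 0]},
    {"grip": 0.2, "slide": [-0.026, 0.8, 0], "turn": [0, 0, 0]},
    {"grip": 0.2, "slide": [-0.026, 1, 0], "turn": [0, 0, 0]},
    {"grip": 0.2, "slide": [-0.026, 1, 0], "turn": [0, 0, 0]},
    {"grip": 0.2, "slide": [-0.026, 1, 0], "turn": [0, 0, 0]},
    {"grip": 0.2, "slide": [-0.026, 1, 0], "turn": [0, 0, 0]},
    {"grip": 0.2, "slide": [-0.026, 1, 0], "turn": [0, 0, 0]},
    {"grip": 0.2, "slide": [-0.026, 1, 0], "turn": [0, 0, 0]}
  ]
}}

```text
time: 19.53
ee_pos: [0.5963, 0.0156, 0.1511]
tcp_rot: [-0.705, -3.061, 0.001]
wrist_force: [-0.4, -0.2, -1.2]
width: 0.0314
grasp_force: 15.0
```

Run:
```python
from h import *
for i in range(2): a,da=snap('scene'); t,dt=snap('top')
s=observe(); print(s['ee_pos'].round(4),s['tcp_rot'].round(3),s['width'])
A=cv2.resize(a[110:230,180:330],None,fx=4,fy=4,interpolation=2)[:,:,::-1]; cv2.imwrite('pics/c6.png',A)
```

```text
[0.5965 0.0161 0.1516] [-0.704 -3.062  0.   ] 0.0314925403658341
```

View pics/c6.png

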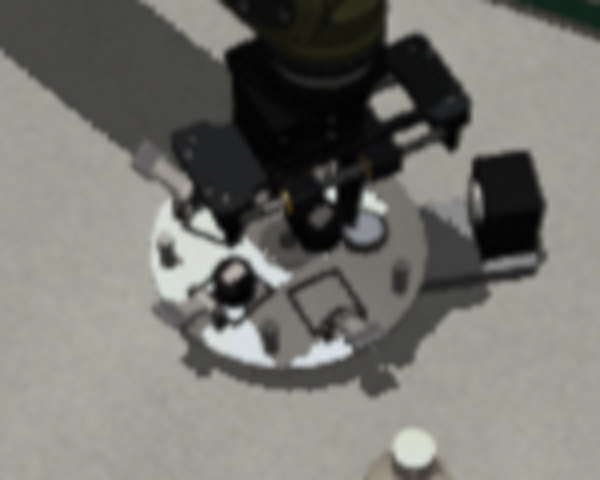

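{"fn": "arm_command", "kwargs": {
  "plan": [
    {"grip": 0.2, "slide": [0, 0.02, -0.15], "turn": [0, 0, 0]},
    {"grip": 0.2, "slide": [0, 0.02, -0.3], "turn": [0, 0, 0]},
    {"grip": 0.2, "slide": [0, 0.02, -0.4], "turn": [0, 0, 0]},
    {"grip": 0.2, "slide": [0, 0.02, -0.4], "turn": [0, 0, 0]},
    {"grip": 0.2, "slide": [0, 0.02, -0.4], "turn": [0, 0, 0]},
    {"grip": 0.2, "slide": [0, 0.02, -0.43], "turn": [0, 0, 0]},
    {"grip": 0.2, "slide": [0, 0.02, -0.445], "turn": [0, 0, 0]},
    {"grip": 0.2, "slide": [0, 0.02, -0.455], "turn": [0, 0, 0]},
    {"grip": 0.2, "slide": [0, 0.02, -0.455], "turn": [0, 0, 0]},
    {"grip": 0.2, "slide": [0, 0.02, -0.455], "turn": [0, 0, 0]}
  ]
}}

```text
time: 20.57
ee_pos: [0.5969, 0.021, 0.0613]
tcp_rot: [0.702, 3.061, 0.0]
wrist_force: [-0.2, 0.6, 0.7]
width: 0.0315
grasp_force: 15.0
```

{"fn": "arm_command", "kwargs": {
  "plan": [
    {"grip": 0.2, "slide": [0, 0, -0.015], "turn": [0, 0, 0]},
    {"grip": 0.2, "slide": [0, 0, -0.015], "turn": [0, 0, 0]},
    {"grip": 0.2, "slide": [0, 0, -0.015], "turn": [0, 0, 0]},
    {"grip": 0.2, "slide": [0, 0, -0.015], "turn": [0, 0, 0]}
  ]
}}

```text
time: 20.9
ee_pos: [0.5971, 0.021, 0.0582]
tcp_rot: [0.702, 3.061, 0.0]
wrist_force: [0.9, -0.7, 1.1]
width: 0.0315
grasp_force: 15.0
```

{"fn": "arm_command", "kwargs": {
  "plan": [
    {"grip": 0.2, "slide": [0, 0, -0.008], "turn": [0, 0, 0]},
    {"grip": 0.2, "slide": [0, 0, -0.008], "turn": [0, 0, 0]},
    {"grip": 0.2, "slide": [0, 0, -0.008], "turn": [0, 0, 0]},
    {"grip": 0.48, "slide": [0, 0, -0.008], "turn": [0, 0, 0]},
    {"grip": 0.48, "slide": [0, 0, -0.008], "turn": [0, 0, 0]},
    {"grip": 0.48, "slide": [0, 0, -0.008], "turn": [0, 0, 0]}
  ]
}}

```text
time: 21.4
ee_pos: [0.596, 0.021, 0.0555]
tcp_rot: [-0.702, -3.061, 0.0]
wrist_force: [-0.4, 0.3, -0.0]
width: 0.0439
grasp_force: 0.0
```

{"fn": "arm_command", "kwargs": {
  "plan": [
    {"grip": 0.48, "slide": [0, 0, 0.1], "turn": [0, 0, 0]},
    {"grip": 0.48, "slide": [0, 0, 0.3], "turn": [0, 0, 0]},
    {"grip": 0.48, "slide": [0, 0, 0.5], "turn": [0, 0, -0.2]},
    {"grip": 0.48, "slide": [0.0, -0.3, 0.7], "turn": [0, 0, -0.8]},
    {"grip": 0.48, "slide": [0.0, -0.5, 0.7], "turn": [0, 0, -0.8]},
    {"grip": 0.48, "slide": [0.0, -0.7, 0.7], "turn": [0, 0, -0.8]},
    {"grip": 0.48, "slide": [0.0, -0.9, 0.7], "turn": [0, 0, -0.8]},
    {"grip": 0.48, "slide": [0.0, -1, 0.7], "turn": [0, 0, -0.8]},
    {"grip": 0.48, "slide": [0.0, -1, 0.7], "turn": [0, 0, -0.8]},
    {"grip": 0.48, "slide": [0, -1, 0.7], "turn": [0, 0, -0.8]}
  ]
}}

```text
time: 22.23
ee_pos: [0.5959, -0.1809, 0.1952]
tcp_rot: [-1.618, -2.691, -0.0]
wrist_force: [0.1, 0.6, 0.7]
width: 0.0456
grasp_force: 0.0
```

Run:
```python
from h import *
for i in range(2): a,da=snap('scene'); t,dt=snap('top')
s=observe(); print(s['ee_pos'].round(4),s['tcp_rot'].round(3),s['width'])
for b in blobs('scene',a,da): print(*b)
A=cv2.resize(a[110:230,180:330],None,fx=3,fy=3,interpolation=2)[:,:,::-1]
B=cv2.resize(t[160:270,175:300],None,fx=3,fy=3,interpolation=2)[:,:,::-1]
A=cv2.copyMakeBorder(A,0,max(0,B.shape[0]-A.shape[0]),0,0,0);B=cv2.copyMakeBorder(B,0,A.shape[0]-B.shape[0],0,0,0)
cv2.imwrite('pics/c7.png',np.hstack([A[:, :420],B]))
```

```text
[ 0.5963 -0.1775  0.1955] [-1.611 -2.696 -0.   ] 0.045556349152689406
[280. 248.] 72 [ 0.7533 -0.1026  0.0279] [73. 68. 62.]
[228. 256.] 114 [ 0.652  -0.2053  0.0256] [ 77. 103. 169.]
[202. 266.] 117 [ 0.6134 -0.2699  0.0259] [76. 73. 71.]
```

View pics/c7.png

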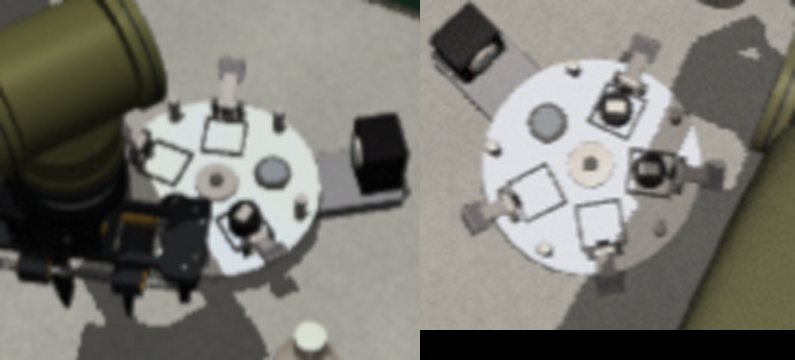

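{"fn": "arm_command", "kwargs": {
  "plan": [
    {"grip": 0.5, "slide": [0.081, -0.457, -0.2], "turn": [0, 0, -1]},
    {"grip": 0.5, "slide": [0.081, -0.457, -0.4], "turn": [0, 0, -1]},
    {"grip": 0.5, "slide": [0.081, -0.457, -0.5], "turn": [0, 0, -1]},
    {"grip": 0.5, "slide": [0.081, -0.457, -0.5], "turn": [0, 0, -1]},
    {"grip": 0.5, "slide": [0.081, -0.457, -0.5], "turn": [0, 0, -1]},
    {"grip": 0.5, "slide": [0.081, -0.457, -0.5], "turn": [0, 0, -1]},
    {"grip": 0.5, "slide": [0.081, -0.457, -0.5], "turn": [0, 0, -1]}
  ]
}}

```text
time: 23.02
ee_pos: [0.6127, -0.2687, 0.0949]
tcp_rot: [-2.524, -1.868, 0.001]
wrist_force: [-0.7, 0.3, -0.1]
width: 0.0475
grasp_force: 0.0
```

{"fn": "arm_command", "kwargs": {
  "plan": [
    {"grip": 0.5, "slide": [0, 0, -0.1], "turn": [0, 0, -1]},
    {"grip": 0.5, "slide": [0, 0, -0.1], "turn": [0, 0, -1]},
    {"grip": 0.5, "slide": [0, 0, -0.1], "turn": [0, 0, -1]},
    {"grip": 0.5, "slide": [0, 0, -0.1], "turn": [0, 0, -1]},
    {"grip": 0.5, "slide": [0, 0, -0.1], "turn": [0, 0, -1]},
    {"grip": 0.5, "slide": [0, 0, -0.1], "turn": [0, 0, -1]},
    {"grip": 0.5, "slide": [0, 0, -0.1], "turn": [0, 0, -1]},
    {"grip": 0.5, "slide": [0, 0, -0.1], "turn": [0, 0, -1]},
    {"grip": 0.5, "slide": [0, 0, -0.1], "turn": [0, 0, -1]}
  ]
}}

```text
time: 23.77
ee_pos: [0.613, -0.269, 0.076]
tcp_rot: [-3.046, -0.769, 0.0]
wrist_force: [0.4, 0.0, 0.4]
width: 0.0471
grasp_force: 0.0
```

Run:
```python
from h import *
a,da=snap('scene'); t,dt=snap('top')
s=observe(); print(s['ee_pos'].round(4),s['tcp_rot'].round(3),s['width'])
for b in blobs('scene',a,da): print(*b)
```

```text
[ 0.6129 -0.2695  0.0761] [-3.046 -0.768  0.   ] 0.04771537603250092
[280. 248.] 69 [ 0.7543 -0.1024  0.0281] [70. 66. 60.]
[228. 256.] 114 [ 0.6521 -0.2053  0.0258] [34. 46. 80.]
```

{"fn": "arm_command", "kwargs": {
  "plan": [
    {"grip": 0.5, "slide": [0, 0, -0.15], "turn": [0, 0, 0]},
    {"grip": 0.5, "slide": [0, 0, -0.25], "turn": [0, 0, 0]},
    {"grip": 0.5, "slide": [0, 0, -0.33], "turn": [0, 0, 0]},
    {"grip": 0.5, "slide": [0, 0, -0.33], "turn": [0, 0, 0]},
    {"grip": 0.5, "slide": [0, 0, -0.33], "turn": [0, 0, 0]},
    {"grip": 0.2, "slide": [0, 0, -0.33], "turn": [0, 0, 0]},
    {"grip": 0.2, "slide": [0, 0, -0.33], "turn": [0, 0, 0]},
    {"grip": 0.2, "slide": [0, 0, -0.33], "turn": [0, 0, 0]},
    {"grip": 0.2, "slide": [0, 0, -0.33], "turn": [0, 0, 0]},
    {"grip": 0.2, "slide": [0, 0, -0.33], "turn": [0, 0, 0]}
  ],
  "force": 8
}}

```text
time: 24.7
ee_pos: [0.6138, -0.2709, 0.0119]
tcp_rot: [3.045, 0.764, 0.003]
wrist_force: [0.3, 0.0, 4.5]
width: 0.0318
grasp_force: 8.0
```

{"fn": "arm_command", "kwargs": {
  "plan": [
    {"grip": 0.5, "slide": [0, 0, 0], "turn": [0, 0, 0]},
    {"grip": 0.5, "slide": [0, 0, 0], "turn": [0, 0, 0]},
    {"grip": 0.5, "slide": [0, 0, 0], "turn": [0, 0, 0]},
    {"grip": 0.5, "slide": [0, 0, 0], "turn": [0, 0, 0]}
  ]
}}

```text
time: 25.03
ee_pos: [0.6123, -0.2702, 0.0095]
tcp_rot: [-3.047, -0.764, 0.001]
wrist_force: [-0.2, 0.7, 0.2]
width: 0.0465
grasp_force: 0.0
```

{"fn": "arm_command", "kwargs": {
  "plan": [
    {"grip": 0.5, "slide": [0, 0, 0], "turn": [0, 0, 1]},
    {"grip": 0.5, "slide": [0, 0, 0], "turn": [0, 0, 1]},
    {"grip": 0.5, "slide": [0, 0, 0], "turn": [0, 0, 1]},
    {"grip": 0.5, "slide": [0, 0, 0], "turn": [0, 0, 1]},
    {"grip": 0.5, "slide": [0, 0, 0], "turn": [0, 0, 1]},
    {"grip": 0.5, "slide": [0, 0, 0], "turn": [0, 0, 1]},
    {"grip": 0.5, "slide": [0, 0, 0], "turn": [0, 0, 1]}
  ]
}}

```text
time: 25.62
ee_pos: [0.6123, -0.2702, 0.0096]
tcp_rot: [-2.518, -1.878, 0.001]
wrist_force: [0.9, -0.3, -0.1]
width: 0.0477
grasp_force: 0.0
```

{"fn": "arm_command", "kwargs": {
  "plan": [
    {"grip": 0.5, "slide": [0, 0, 0], "turn": [0, 0, 1]},
    {"grip": 0.5, "slide": [0, 0, 0], "turn": [0, 0, 1]},
    {"grip": 0.5, "slide": [0, 0, 0], "turn": [0, 0, 1]},
    {"grip": 0.5, "slide": [0, 0, 0], "turn": [0, 0, 1]},
    {"grip": 0.5, "slide": [0, 0, 0], "turn": [0, 0, 1]},
    {"grip": 0.5, "slide": [0, 0, 0], "turn": [0, 0, 1]},
    {"grip": 0.5, "slide": [0, 0, 0], "turn": [0, 0, 1]},
    {"grip": 0.5, "slide": [0, 0, 0], "turn": [0, 0, 1]},
    {"grip": 0.5, "slide": [0, 0, 0], "turn": [0, 0, 1]}
  ]
}}

```text
time: 26.37
ee_pos: [0.6125, -0.2703, 0.0097]
tcp_rot: [-1.615, -2.694, 0.0]
wrist_force: [-0.5, 0.2, 0.8]
width: 0.0474
grasp_force: 0.0
```

{"fn": "arm_command", "kwargs": {
  "plan": [
    {"grip": 0.2, "slide": [0, 0, 0], "turn": [0, 0, 0]},
    {"grip": 0.2, "slide": [0, 0, 0], "turn": [0, 0, 0]},
    {"grip": 0.2, "slide": [0, 0, 0], "turn": [0, 0, 0]},
    {"grip": 0.2, "slide": [0, 0, 0], "turn": [0, 0, 0]},
    {"grip": 0.2, "slide": [0, 0, 0], "turn": [0, 0, 0]},
    {"grip": 0.2, "slide": [0, 0, 0], "turn": [0, 0, 0]}
  ],
  "force": 15
}}

```text
time: 26.87
ee_pos: [0.6126, -0.2704, 0.01]
tcp_rot: [-1.614, -2.695, 0.0]
wrist_force: [-0.0, -1.7, -0.7]
width: 0.0319
grasp_force: 15.0
```

{"fn": "arm_command", "kwargs": {
  "plan": [
    {"grip": 0.2, "slide": [0, 0, 0.2], "turn": [0, 0, 0]},
    {"grip": 0.2, "slide": [0, 0, 0.4], "turn": [0, 0, 0]},
    {"grip": 0.2, "slide": [0, 0, 0.6], "turn": [0, 0, 0]},
    {"grip": 0.2, "slide": [0, 0, 0.75], "turn": [0, 0, 0]},
    {"grip": 0.2, "slide": [0, 0, 0.8], "turn": [0, 0, 0]},
    {"grip": 0.2, "slide": [0, 0, 0.8], "turn": [0, 0, 0]},
    {"grip": 0.2, "slide": [0, 0, 0.8], "turn": [0, 0, 0]}
  ]
}}

```text
time: 27.45
ee_pos: [0.6123, -0.2702, 0.1692]
tcp_rot: [-1.614, -2.695, 0.0]
wrist_force: [-0.5, 0.5, -0.8]
width: 0.0321
grasp_force: 15.0
```

{"fn": "arm_command", "kwargs": {
  "plan": [
    {"grip": 0.2, "slide": [-0.24, 0.92, 0], "turn": [0, 0, 0]},
    {"grip": 0.2, "slide": [-0.24, 0.92, 0], "turn": [0, 0, 0]},
    {"grip": 0.2, "slide": [-0.24, 0.92, 0], "turn": [0, 0, 0]},
    {"grip": 0.2, "slide": [-0.24, 0.92, 0], "turn": [0, 0, 0]},
    {"grip": 0.2, "slide": [-0.24, 0.92, 0], "turn": [0, 0, 0]},
    {"grip": 0.2, "slide": [-0.24, 0.92, 0], "turn": [0, 0, 0]}
  ]
}}

```text
time: 27.95
ee_pos: [0.5613, -0.0818, 0.1656]
tcp_rot: [-1.604, -2.692, 0.002]
wrist_force: [0.9, -0.6, -0.2]
width: 0.0315
grasp_force: 15.0
```

{"fn": "arm_command", "kwargs": {
  "plan": [
    {"grip": 0.2, "slide": [-0.24, 0.91, 0], "turn": [0, 0, 0]},
    {"grip": 0.2, "slide": [-0.24, 0.91, 0], "turn": [0, 0, 0]},
    {"grip": 0.2, "slide": [-0.24, 0.91, 0], "turn": [0, 0, 0]},
    {"grip": 0.2, "slide": [-0.24, 0.91, 0], "turn": [0, 0, 0]},
    {"grip": 0.2, "slide": [-0.24, 0.91, 0], "turn": [0, 0, 0]},
    {"grip": 0.2, "slide": [-0.24, 0.91, 0], "turn": [0, 0, 0]},
    {"grip": 0.2, "slide": [-0.24, 0.91, 0], "turn": [0, 0, 0]},
    {"grip": 0.2, "slide": [-0.24, 0.91, 0], "turn": [0, 0, 0]},
    {"grip": 0.2, "slide": [-0.24, 0.91, 0], "turn": [0, 0, 0]}
  ]
}}

```text
time: 28.7
ee_pos: [0.5166, 0.0943, 0.1688]
tcp_rot: [-1.615, -2.693, 0.002]
wrist_force: [-0.9, -0.7, -0.8]
width: 0.0314
grasp_force: 15.0
```

{"fn": "arm_command", "kwargs": {
  "plan": [
    {"grip": 0.2, "slide": [0, 0.009, -0.15], "turn": [0, 0, 0]},
    {"grip": 0.2, "slide": [0, 0.009, -0.3], "turn": [0, 0, 0]},
    {"grip": 0.2, "slide": [0, 0.009, -0.45], "turn": [0, 0, 0]},
    {"grip": 0.2, "slide": [0, 0.009, -0.49], "turn": [0, 0, 0]},
    {"grip": 0.2, "slide": [0, 0.009, -0.49], "turn": [0, 0, 0]},
    {"grip": 0.2, "slide": [0, 0.009, -0.52], "turn": [0, 0, 0]},
    {"grip": 0.2, "slide": [0, 0.009, -0.54], "turn": [0, 0, 0]},
    {"grip": 0.2, "slide": [0, 0.009, -0.56], "turn": [0, 0, 0]},
    {"grip": 0.2, "slide": [0, 0.009, -0.56], "turn": [0, 0, 0]},
    {"grip": 0.2, "slide": [0, 0.009, -0.56], "turn": [0, 0, 0]}
  ]
}}

```text
time: 29.53
ee_pos: [0.5172, 0.0975, 0.0588]
tcp_rot: [1.613, 2.695, 0.001]
wrist_force: [-0.6, 0.0, -0.6]
width: 0.0317
grasp_force: 15.0
```

{"fn": "arm_command", "kwargs": {
  "plan": [
    {"grip": 0.2, "slide": [0, 0, 0], "turn": [0, 0, 0]},
    {"grip": 0.2, "slide": [0, 0, 0], "turn": [0, 0, 0]},
    {"grip": 0.2, "slide": [0, 0, 0], "turn": [0, 0, 0]}
  ]
}}

```text
time: 29.78
ee_pos: [0.5169, 0.0975, 0.0585]
tcp_rot: [1.613, 2.695, 0.001]
wrist_force: [-0.1, 0.9, -1.0]
width: 0.0317
grasp_force: 15.0
```

Bottom about 3.5 mm above the floor, inside the walls; lower a bit and release, then raise and close for the lever.

{"fn": "arm_command", "kwargs": {
  "plan": [
    {"grip": 0.2, "slide": [0, 0, -0.012], "turn": [0, 0, 0]},
    {"grip": 0.2, "slide": [0, 0, -0.012], "turn": [0, 0, 0]},
    {"grip": 0.2, "slide": [0, 0, -0.012], "turn": [0, 0, 0]},
    {"grip": 0.48, "slide": [0, 0, -0.012], "turn": [0, 0, 0]},
    {"grip": 0.48, "slide": [0, 0, -0.012], "turn": [0, 0, 0]},
    {"grip": 0.48, "slide": [0, 0, -0.012], "turn": [0, 0, 0]}
  ]
}}

```text
time: 30.28
ee_pos: [0.5168, 0.0974, 0.0558]
tcp_rot: [1.614, 2.695, 0.0]
wrist_force: [0.4, -0.9, -0.3]
width: 0.0438
grasp_force: 0.0
```

{"fn": "arm_command", "kwargs": {
  "plan": [
    {"grip": 0.48, "slide": [0, 0, 0.1], "turn": [0, 0, 0]},
    {"grip": 0.48, "slide": [0, 0, 0.3], "turn": [0, 0, 0]},
    {"grip": 0.48, "slide": [0, 0, 0.5], "turn": [0, 0, 0]},
    {"grip": 0, "slide": [-0.2, 0.5, 0.6], "turn": [0, 0, 0]},
    {"grip": 0, "slide": [-0.3, 0.8, 0.6], "turn": [0, 0, 0]},
    {"grip": 0, "slide": [-0.3, 1, 0.6], "turn": [0, 0, 0]},
    {"grip": 0, "slide": [-0.3, 1, 0.6], "turn": [0, 0, 0]},
    {"grip": 0, "slide": [-0.3, 1, 0.6], "turn": [0, 0, 0]},
    {"grip": 0, "slide": [-0.3, 1, 0.6], "turn": [0, 0, 0]}
  ]
}}

```text
time: 31.03
ee_pos: [0.4551, 0.3029, 0.1768]
tcp_rot: [-1.605, -2.699, -0.005]
wrist_force: [-0.4, -0.3, -1.1]
width: 0.0109
grasp_force: 0.0
```

Run:
```python
from h import *
for i in range(2): a,da=snap('scene'); t,dt=snap('top')
s=observe(); print(s['ee_pos'].round(4),s['tcp_rot'].round(3),s['width'])
P=cloud('top',dt); Q=cloud('scene',da)
for n,(x,y) in dict(a=(.5169,.0963),c=(.5366,-.0123),d=(.5966,.02)).items():
  for v,C,im in(('top',P,t),('scene',Q,a)):
    m=(np.hypot(C[...,0]-x,C[...,1]-y)<.024)&(C[...,2]>.064)&(C[...,2]<.08); 
    m&=(np.hypot(C[...,0]-.5444,C[...,1]-.0455)<.078)
    print(n,v,m.sum(),(np.nanmean(C[m],0)-[x,y,.045]).round(4),np.nanpercentile(C[m][:,2],[50,90]).round(3))
B=cv2.resize(t[160:270,175:300],None,fx=4,fy=4,interpolation=2)[:,:,::-1]
cv2.imwrite('pics/c8.png',B)
```

```text
[0.4568 0.2967 0.1754] [ 1.614e+00  2.695e+00 -1.000e-03] 0.0008006745577893178
a top 104 [-0.0001  0.0009  0.026 ] [0.071 0.074]
a scene 78 [0.0012 0.0002 0.0265] [0.071 0.074]
c top 103 [0.0006 0.001  0.026 ] [0.071 0.074]
c scene 88 [0.0018 0.0011 0.0261] [0.071 0.074]
d top 98 [-0.0003  0.0022  0.0267] [0.072 0.075]
d scene 90 [0.0003 0.0022 0.0262] [0.071 0.074]
```

View pics/c8.png

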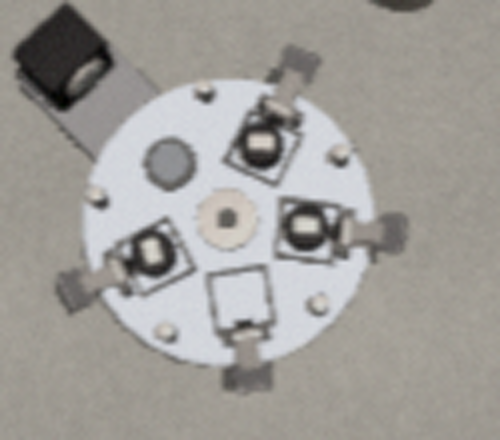

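{"fn": "arm_command", "kwargs": {
  "plan": [
    {"grip": 0, "slide": [0.147, -0.714, 0], "turn": [0, 0, 0]},
    {"grip": 0, "slide": [0.147, -0.714, 0], "turn": [0, 0, 0]},
    {"grip": 0, "slide": [0.147, -0.714, 0], "turn": [0, 0, 0]},
    {"grip": 0, "slide": [0.147, -0.714, 0], "turn": [0, 0, 0]},
    {"grip": 0, "slide": [0.147, -0.714, -0.2], "turn": [0, 0, 0]},
    {"grip": 0, "slide": [0.147, -0.714, -0.3], "turn": [0, 0, 0]},
    {"grip": 0, "slide": [0.147, -0.714, -0.3], "turn": [0, 0, 0]},
    {"grip": 0, "slide": [0.147, -0.714, -0.3], "turn": [0, 0, 0]},
    {"grip": 0, "slide": [0.147, -0.714, -0.3], "turn": [0, 0, 0]}
  ]
}}

```text
time: 31.98
ee_pos: [0.487, 0.154, 0.117]
tcp_rot: [1.615, 2.693, 0.002]
wrist_force: [-0.1, 0.0, 0.2]
width: 0.0002
grasp_force: 0.0
```

{"fn": "arm_command", "kwargs": {
  "plan": [
    {"grip": 0, "slide": [0, 0, -0.05], "turn": [0, 0, 0]},
    {"grip": 0, "slide": [0, 0, -0.1], "turn": [0, 0, 0]},
    {"grip": 0, "slide": [0, 0, -0.12], "turn": [0, 0, 0]},
    {"grip": 0, "slide": [0, 0, -0.14], "turn": [0, 0, 0]},
    {"grip": 0, "slide": [0, 0, -0.16], "turn": [0, 0, 0]},
    {"grip": 0, "slide": [0, 0, -0.16], "turn": [0, 0, 0]},
    {"grip": 0, "slide": [0, 0, -0.16], "turn": [0, 0, 0]}
  ]
}}

```text
time: 32.57
ee_pos: [0.4876, 0.1573, 0.0865]
tcp_rot: [1.613, 2.695, 0.01]
wrist_force: [-2.7, 5.3, 9.2]
width: 0.0003
grasp_force: 4.8
```

{"fn": "arm_command", "kwargs": {
  "plan": [
    {"grip": 0, "slide": [0, 0, -0.03], "turn": [0, 0, 0]},
    {"grip": 0, "slide": [0, 0, -0.05], "turn": [0, 0, 0]},
    {"grip": 0, "slide": [0, 0, -0.07], "turn": [0, 0, 0]},
    {"grip": 0, "slide": [0, 0, -0.09], "turn": [0, 0, 0]},
    {"grip": 0, "slide": [0, 0, -0.09], "turn": [0, 0, 0]},
    {"grip": 0, "slide": [0, 0, -0.09], "turn": [0, 0, 0]}
  ]
}}

```text
time: 33.07
ee_pos: [0.487, 0.156, 0.067]
tcp_rot: [1.612, 2.695, 0.004]
wrist_force: [-1.3, 3.6, 5.1]
width: 0.0004
grasp_force: 3.0
```

{"fn": "arm_command", "kwargs": {
  "plan": [
    {"grip": 0, "slide": [0, 0, -0.01], "turn": [0, 0, 0]},
    {"grip": 0, "slide": [0, 0, -0.02], "turn": [0, 0, 0]},
    {"grip": 0, "slide": [0, 0, -0.02], "turn": [0, 0, 0]},
    {"grip": 0, "slide": [0, 0, -0.02], "turn": [0, 0, 0]}
  ]
}}

```text
time: 33.4
ee_pos: [0.4893, 0.1572, 0.0662]
tcp_rot: [1.613, 2.692, 0.012]
wrist_force: [-3.3, 6.1, 18.9]
width: 0.0004
grasp_force: 9.3
```

{"fn": "arm_command", "kwargs": {
  "plan": [
    {"grip": 0, "slide": [0, 0, 0.1], "turn": [0, 0, 0]},
    {"grip": 0, "slide": [0, 0, 0.3], "turn": [0, 0, 0]},
    {"grip": 0, "slide": [0, 0, 0.5], "turn": [0, 0, 0]},
    {"grip": 0, "slide": [0, 0, 0.7], "turn": [0, 0, 0]},
    {"grip": 0, "slide": [-0.3, 0.3, 0.7], "turn": [0, 0, 0]},
    {"grip": 0, "slide": [-0.3, 0.5, 0.7], "turn": [0, 0, 0]},
    {"grip": 0, "slide": [-0.3, 0.5, 0.7], "turn": [0, 0, 0]},
    {"grip": 0, "slide": [-0.3, 0.5, 0.7], "turn": [0, 0, 0]}
  ]
}}

```text
time: 34.07
ee_pos: [0.4236, 0.2584, 0.2013]
tcp_rot: [-1.606, -2.698, -0.001]
wrist_force: [0.2, -0.2, 0.5]
width: 0.0004
grasp_force: 0.0
```

```bash
cat >> h.py <<'E'
def wheel(C,off=46.25,c0=(.5444,.0455)):
    out={}
    for n,k in zip('abcd',(1,2,3,4)):
        th=np.radians(off+72*k); u=np.array([np.cos(th),np.sin(th)]); v=np.array([-u[1],u[0]])
        q=C[...,:2]-c0; r=q@u; t=q@v; z=C[...,2]
        m=(abs(t)<.011)&(r>.110)&(r<.135)&(z>.055); out[n]=(int(m.sum()),np.nanmedian(z[m]).round(4) if m.any() else None)
    return out
def posts(C,c0=(.5444,.0455)):
    q=C[...,:2]-c0; r=np.hypot(*np.moveaxis(q,-1,0)); z=C[...,2]
    th=np.degrees(np.arctan2(q[...,1],q[...,0])); m=(abs(r-.092)<.012)&(z>.0745)&(z<.09)
    k,l,st,ce=cv2.connectedComponentsWithStats(m.astype(np.uint8))
    return [(round(float(np.degrees(np.arctan2(*(q[l==j].mean(0)[::-1])))),1),st[j,4]) for j in range(1,k) if st[j,4]>5]
E
python3 - <<'E'
from h import *
for i in range(2): a,da=snap('scene'); t,dt=snap('top')
s=observe(); print(s['ee_pos'].round(4),s['tcp_rot'].round(3),s['width'])
for n,d in(('top',dt),('scene',da)): C=cloud(n,d); print(wheel(C),posts(C))
E
```

```text
[0.4261 0.254  0.2009] [-1.614e+00 -2.695e+00  2.000e-03] 0.000621716680886122
{'a': (62, np.float64(0.0679)), 'b': (48, np.float64(0.0897)), 'c': (48, np.float64(0.0905)), 'd': (49, np.float64(0.0895))} [(10.3, np.int32(15)), (-25.7, np.int32(14)), (-61.6, np.int32(15)), (82.3, np.int32(11)), (-98.0, np.int32(16)), (-134.1, np.int32(15)), (154.2, np.int32(16)), (-169.2, np.int32(15))]
{'a': (43, np.float64(0.0672)), 'b': (43, np.float64(0.0899)), 'c': (35, np.float64(0.0903)), 'd': (32, np.float64(0.0911))} [(153.2, np.int32(11)), (81.8, np.int32(13)), (-170.0, np.int32(11)), (-134.0, np.int32(15)), (10.2, np.int32(15)), (-98.3, np.int32(14)), (-61.8, np.int32(16)), (-25.1, np.int32(11))]
```

{"fn": "arm_command", "kwargs": {
  "plan": [
    {"grip": 0, "slide": [0.25, -0.82, 0], "turn": [0, 0, -0.8]},
    {"grip": 0, "slide": [0.25, -0.82, 0], "turn": [0, 0, -0.8]},
    {"grip": 0, "slide": [0.25, -0.82, 0], "turn": [0, 0, -0.8]},
    {"grip": 0, "slide": [0.25, -0.82, 0], "turn": [0, 0, -0.8]},
    {"grip": 0, "slide": [0.25, -0.82, 0], "turn": [0, 0, -0.8]},
    {"grip": 0, "slide": [0.25, -0.82, 0], "turn": [0, 0, -0.8]},
    {"grip": 0, "slide": [0.25, -0.82, 0], "turn": [0, 0, -0.8]}
  ]
}}

```text
time: 34.85
ee_pos: [0.4762, 0.0892, 0.2013]
tcp_rot: [-2.368, -2.064, 0.001]
wrist_force: [0.6, -0.4, -0.7]
width: 0.0002
grasp_force: 0.0
```

{"fn": "arm_command", "kwargs": {
  "plan": [
    {"grip": 0, "slide": [0.26, -0.825, 0], "turn": [0, 0, 0]},
    {"grip": 0, "slide": [0.26, -0.825, 0], "turn": [0, 0, 0]},
    {"grip": 0, "slide": [0.26, -0.825, 0], "turn": [0, 0, 0]},
    {"grip": 0, "slide": [0.26, -0.825, 0], "turn": [0, 0, 0]},
    {"grip": 0, "slide": [0.26, -0.825, 0], "turn": [0, 0, 0]},
    {"grip": 0, "slide": [0.26, -0.825, -0.2], "turn": [0, 0, 0]},
    {"grip": 0, "slide": [0.26, -0.825, -0.4], "turn": [0, 0, 0]},
    {"grip": 0, "slide": [0.26, -0.825, -0.42], "turn": [0, 0, 0]},
    {"grip": 0, "slide": [0.26, -0.825, -0.42], "turn": [0, 0, 0]},
    {"grip": 0, "slide": [0.26, -0.825, -0.42], "turn": [0, 0, 0]}
  ]
}}

```text
time: 35.68
ee_pos: [0.5286, -0.0735, 0.1188]
tcp_rot: [2.365, 2.067, 0.001]
wrist_force: [-0.1, 0.2, -0.7]
width: 0.0003
grasp_force: 0.0
```

Run:
```python
from h import *
for i in range(3): a,da=snap('scene')
s=observe(); print(s['ee_pos'].round(4),s['tcp_rot'].round(3),s['wrist_force'])
```

```text
[ 0.53   -0.0743  0.1207] [2.363 2.064 0.005] [0.41210772 0.20792535 0.93875438]
```

{"fn": "arm_command", "kwargs": {
  "plan": [
    {"grip": 0, "slide": [0, -0.008, -0.1], "turn": [0, 0, 0]},
    {"grip": 0, "slide": [0, -0.008, -0.14], "turn": [0, 0, 0]},
    {"grip": 0, "slide": [0, -0.008, -0.17], "turn": [0, 0, 0]},
    {"grip": 0, "slide": [0, -0.008, -0.2], "turn": [0, 0, 0]},
    {"grip": 0, "slide": [0, -0.008, -0.22], "turn": [0, 0, 0]},
    {"grip": 0, "slide": [0, -0.008, -0.24], "turn": [0, 0, 0]},
    {"grip": 0, "slide": [0, -0.008, -0.26], "turn": [0, 0, 0]},
    {"grip": 0, "slide": [0, -0.008, -0.26], "turn": [0, 0, 0]},
    {"grip": 0, "slide": [0, -0.008, -0.26], "turn": [0, 0, 0]}
  ]
}}

```text
time: 36.58
ee_pos: [0.5317, -0.0784, 0.0705]
tcp_rot: [2.361, 2.059, 0.005]
wrist_force: [0.4, -3.3, 4.8]
width: 0.0006
grasp_force: 2.1
```

{"fn": "arm_command", "kwargs": {
  "plan": [
    {"grip": 0, "slide": [0, 0, -0.015], "turn": [0, 0, 0]},
    {"grip": 0, "slide": [0, 0, -0.03], "turn": [0, 0, 0]},
    {"grip": 0, "slide": [0, 0, -0.03], "turn": [0, 0, 0]},
    {"grip": 0, "slide": [0, 0, -0.03], "turn": [0, 0, 0]}
  ]
}}

```text
time: 36.92
ee_pos: [0.5334, -0.0787, 0.0664]
tcp_rot: [2.358, 2.058, 0.007]
wrist_force: [-1.5, -5.8, 15.5]
width: 0.0004
grasp_force: 7.9
```

{"fn": "arm_command", "kwargs": {
  "plan": [
    {"grip": 0, "slide": [0, 0, 0.1], "turn": [0, 0, 0]},
    {"grip": 0, "slide": [0, 0, 0.3], "turn": [0, 0, 0]},
    {"grip": 0, "slide": [0, 0, 0.5], "turn": [0, 0, 0]},
    {"grip": 0, "slide": [0, 0, 0.7], "turn": [0, 0, 1]},
    {"grip": 0, "slide": [0, 0, 0.7], "turn": [0, 0, 1]},
    {"grip": 0, "slide": [0, 0, 0.7], "turn": [0, 0, 1]},
    {"grip": 0, "slide": [0, 0, 0.7], "turn": [0, 0, 1]},
    {"grip": 0, "slide": [0, 0, 0.7], "turn": [0, 0, 1]},
    {"grip": 0, "slide": [0, 0, 0.7], "turn": [0, 0, 1]},
    {"grip": 0, "slide": [0, 0, 0.7], "turn": [0, 0, 1]}
  ]
}}

```text
time: 37.75
ee_pos: [0.5284, -0.0759, 0.2009]
tcp_rot: [1.39, 2.816, 0.0]
wrist_force: [-0.3, -0.2, 0.2]
width: 0.0004
grasp_force: 0.0
```

{"fn": "arm_command", "kwargs": {
  "plan": [
    {"grip": 0, "slide": [0.62, 0.34, 0], "turn": [0, 0, 0.6]},
    {"grip": 0, "slide": [0.62, 0.34, 0], "turn": [0, 0, 0.6]},
    {"grip": 0, "slide": [0.62, 0.34, 0], "turn": [0, 0, 0.6]},
    {"grip": 0, "slide": [0.62, 0.34, 0], "turn": [0, 0, 0.6]},
    {"grip": 0, "slide": [0.62, 0.34, 0], "turn": [0, 0, 0.6]},
    {"grip": 0, "slide": [0.62, 0.34, 0], "turn": [0, 0, 0.6]},
    {"grip": 0, "slide": [0.62, 0.34, 0], "turn": [0, 0, 0.6]},
    {"grip": 0, "slide": [0.62, 0.34, 0], "turn": [0, 0, 0.6]}
  ]
}}

```text
time: 38.42
ee_pos: [0.6512, -0.0086, 0.2001]
tcp_rot: [0.705, 3.061, -0.0]
wrist_force: [0.1, -0.3, 0.3]
width: 0.0002
grasp_force: 0.0
```

Run:
```python
from h import *
for i in range(2): a,da=snap('scene'); t,dt=snap('top')
s=observe(); print(s['ee_pos'].round(4),s['tcp_rot'].round(3),s['width'])
for n,d in(('top',dt),('scene',da)): C=cloud(n,d); print(wheel(C),posts(C))
```

```text
[ 0.6515 -0.0085  0.2001] [0.704 3.061 0.   ] 0.0004914317277145747
{'a': (58, np.float64(0.0677)), 'b': (218, np.float64(0.603)), 'c': (66, np.float64(0.0676)), 'd': (146, np.float64(0.5317))} [(83.4, np.int32(10))]
{'a': (0, None), 'b': (37, np.float64(0.0897)), 'c': (52, np.float64(0.0678)), 'd': (215, np.float64(0.5283))} [(154.6, np.int32(14)), (-169.2, np.int32(18)), (-132.3, np.int32(15)), (11.6, np.int32(15)), (-60.3, np.int32(16)), (-25.0, np.int32(10))]
```

{"fn": "arm_command", "kwargs": {
  "plan": [
    {"grip": 0, "slide": [0.015, 0.012, -0.2], "turn": [0, 0, 0]},
    {"grip": 0, "slide": [0.015, 0.012, -0.4], "turn": [0, 0, 0]},
    {"grip": 0, "slide": [0.015, 0.012, -0.5], "turn": [0, 0, 0]},
    {"grip": 0, "slide": [0.015, 0.012, -0.54], "turn": [0, 0, 0]},
    {"grip": 0, "slide": [0.015, 0.012, -0.57], "turn": [0, 0, 0]},
    {"grip": 0, "slide": [0.015, 0.012, -0.6], "turn": [0, 0, 0]},
    {"grip": 0, "slide": [0.015, 0.012, -0.63], "turn": [0, 0, 0]},
    {"grip": 0, "slide": [0.015, 0.012, -0.65], "turn": [0, 0, 0]},
    {"grip": 0, "slide": [0.015, 0.012, -0.67], "turn": [0, 0, 0]},
    {"grip": 0, "slide": [0.015, 0.012, -0.67], "turn": [0, 0, 0]}
  ]
}}

```text
time: 39.45
ee_pos: [0.6602, -0.007, 0.0714]
tcp_rot: [0.7, 3.049, 0.001]
wrist_force: [2.6, -1.4, 5.5]
width: 0.0004
grasp_force: 2.4
```

{"fn": "arm_command", "kwargs": {
  "plan": [
    {"grip": 0, "slide": [0, 0, -0.015], "turn": [0, 0, 0]},
    {"grip": 0, "slide": [0, 0, -0.03], "turn": [0, 0, 0]},
    {"grip": 0, "slide": [0, 0, -0.03], "turn": [0, 0, 0]},
    {"grip": 0, "slide": [0, 0, -0.03], "turn": [0, 0, 0]}
  ]
}}

```text
time: 39.78
ee_pos: [0.6606, -0.0069, 0.0665]
tcp_rot: [0.7, 3.049, 0.002]
wrist_force: [3.1, -2.4, 13.8]
width: 0.0002
grasp_force: 6.5
```

{"fn": "arm_command", "kwargs": {
  "plan": [
    {"grip": 0, "slide": [0, 0, 0.1], "turn": [0, 0, 0]},
    {"grip": 0, "slide": [0, 0, 0.3], "turn": [0, 0, 0]},
    {"grip": 0, "slide": [0, 0, 0.5], "turn": [0, 0, 0]},
    {"grip": 0, "slide": [-0.2, -0.3, 0.7], "turn": [0, 0, -1]},
    {"grip": 0, "slide": [-0.4, -0.8, 0.7], "turn": [0, 0, -1]},
    {"grip": 0, "slide": [-0.45, -0.9, 0.7], "turn": [0, 0, -1]},
    {"grip": 0, "slide": [-0.45, -0.9, 0.7], "turn": [0, 0, -1]},
    {"grip": 0, "slide": [-0.45, -0.9, 0.7], "turn": [0, 0, -1]},
    {"grip": 0, "slide": [-0.45, -0.9, 0.7], "turn": [0, 0, -1]},
    {"grip": 0, "slide": [-0.45, -0.9, 0.7], "turn": [0, 0, -1]}
  ]
}}

```text
time: 40.62
ee_pos: [0.5641, -0.1883, 0.2011]
tcp_rot: [1.832, 2.55, 0.001]
wrist_force: [0.4, 0.6, -0.4]
width: 0.0006
grasp_force: 0.0
```

Run:
```python
from h import *
for i in range(2): a,da=snap('scene'); t,dt=snap('top')
s=observe(); print(s['ee_pos'].round(4),s['tcp_rot'].round(3),s['width'])
for n,d in(('top',dt),('scene',da)): C=cloud(n,d); print(wheel(C),posts(C))
B=cv2.resize(t[150:290,170:430],None,fx=3,fy=3,interpolation=2)[:,:,::-1]
cv2.imwrite('pics/c9.png',B)
```

```text
[ 0.565  -0.1857  0.2   ] [1.819 2.561 0.   ] 0.0003908724678198519
{'a': (56, np.float64(0.0674)), 'b': (48, np.float64(0.0897)), 'c': (64, np.float64(0.067)), 'd': (61, np.float64(0.0672))} [(10.9, np.int32(14)), (-61.2, np.int32(16)), (83.6, np.int32(10)), (-132.9, np.int32(15)), (155.0, np.int32(15)), (-168.3, np.int32(16))]
{'a': (44, np.float64(0.0679)), 'b': (43, np.float64(0.0891)), 'c': (0, None), 'd': (59, np.float64(0.0682))} [(154.8, np.int32(16)), (82.5, np.int32(15)), (-168.8, np.int32(14)), (-133.0, np.int32(15)), (10.8, np.int32(17)), (-60.5, np.int32(16))]
```

View pics/c9.png

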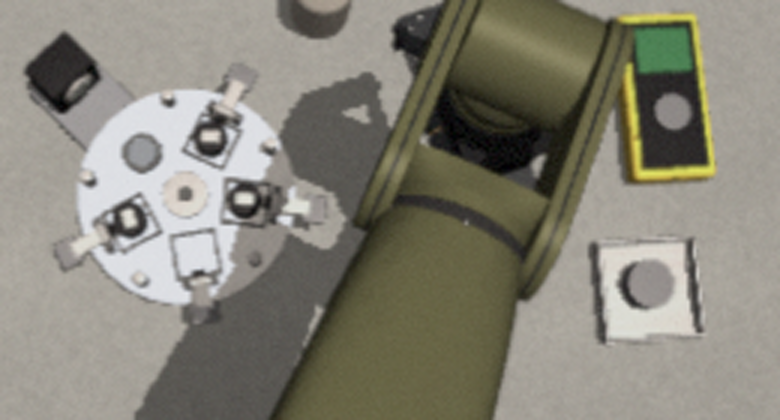

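{"fn": "arm_command", "kwargs": {
  "plan": [
    {"grip": 0, "slide": [0, 0.71, 0], "turn": [0, 0, -0.14]},
    {"grip": 0, "slide": [0, 0.71, 0], "turn": [0, 0, -0.14]},
    {"grip": 0, "slide": [0, 0.71, 0], "turn": [0, 0, -0.14]},
    {"grip": 0, "slide": [0, 0.71, -0.1], "turn": [0, 0, -0.14]},
    {"grip": 0, "slide": [0, 0.71, -0.3], "turn": [0, 0, -0.14]},
    {"grip": 0, "slide": [0, 0.71, -0.4], "turn": [0, 0, -0.14]},
    {"grip": 0, "slide": [0, 0.71, -0.4], "turn": [0, 0, -0.14]},
    {"grip": 0, "slide": [0, 0.71, -0.4], "turn": [0, 0, -0.14]}
  ]
}}

```text
time: 41.48
ee_pos: [0.5642, -0.0428, 0.1186]
tcp_rot: [-1.955, -2.456, 0.002]
wrist_force: [-0.1, 1.1, 0.5]
width: 0.0003
grasp_force: 0.0
```

{"fn": "arm_command", "kwargs": {
  "plan": [
    {"grip": 0, "slide": [0, 0, 0], "turn": [0, 0, 0]},
    {"grip": 0, "slide": [0, 0, 0], "turn": [0, 0, 0]}
  ],
  "force": 30
}}

```text
time: 41.65
ee_pos: [0.5668, -0.044, 0.1223]
tcp_rot: [1.956, 2.454, 0.003]
wrist_force: [1.2, 0.0, 0.3]
width: 0.0005
grasp_force: 0.0
```

{"fn": "arm_command", "kwargs": {
  "plan": [
    {"grip": 0, "slide": [0, 0, -0.1], "turn": [0, 0, 0]},
    {"grip": 0, "slide": [0, 0, -0.2], "turn": [0, 0, 0]},
    {"grip": 0, "slide": [0, 0, -0.25], "turn": [0, 0, 0]},
    {"grip": 0, "slide": [0, 0, -0.3], "turn": [0, 0, 0]},
    {"grip": 0, "slide": [0, 0, -0.3], "turn": [0, 0, 0]},
    {"grip": 0, "slide": [0, 0, -0.3], "turn": [0, 0, 0]},
    {"grip": 0, "slide": [0, 0, -0.3], "turn": [0, 0, 0]}
  ]
}}

```text
time: 42.23
ee_pos: [0.566, -0.0438, 0.0609]
tcp_rot: [1.957, 2.455, 0.001]
wrist_force: [0.2, 0.3, 0.6]
width: 0.0002
grasp_force: 0.0
```

{"fn": "arm_command", "kwargs": {
  "plan": [
    {"grip": 0, "slide": [0.031, 0.008, 0], "turn": [0, 0, 0.09]},
    {"grip": 0, "slide": [0.061, 0.018, 0], "turn": [0, 0, 0.18]},
    {"grip": 0, "slide": [0.091, 0.031, 0], "turn": [0, 0, 0.27]},
    {"grip": 0, "slide": [0.12, 0.046, 0], "turn": [0, 0, 0.36]},
    {"grip": 0, "slide": [0.147, 0.062, 0], "turn": [0, 0, 0.44]},
    {"grip": 0, "slide": [0.174, 0.08, 0], "turn": [0, 0, 0.53]},
    {"grip": 0, "slide": [0.198, 0.101, 0], "turn": [0, 0, 0.62]},
    {"grip": 0, "slide": [0.222, 0.122, 0], "turn": [0, 0, 0.71]},
    {"grip": 0, "slide": [0.244, 0.146, 0], "turn": [0, 0, 0.8]}
  ]
}}

```text
time: 42.98
ee_pos: [0.6135, -0.0153, 0.0609]
tcp_rot: [-1.098, -2.942, 0.004]
wrist_force: [-5.1, -2.8, 3.2]
width: 0.0004
grasp_force: 2.8
```

Run:
```python
from h import *
for i in range(2): a,da=snap('scene')
s=observe(); print(s['ee_pos'].round(4),s['tcp_rot'].round(3),s['wrist_force'].round(1))
for n,d in(('scene',da),): C=cloud(n,d); print(posts(C))
```

```text
[ 0.6147 -0.0143  0.061 ] [1.102 2.941 0.   ] [-1.2 -0.7  1.1]
[(-175.7, np.int32(14)), (-139.3, np.int32(14)), (-37.1, np.int32(23))]
```

{"fn": "arm_command", "kwargs": {
  "plan": [
    {"grip": 0, "slide": [0.022, 0.028, 0], "turn": [0, 0, 0.1]},
    {"grip": 0, "slide": [0.04, 0.054, 0], "turn": [0, 0, 0.19]},
    {"grip": 0, "slide": [0.056, 0.082, 0], "turn": [0, 0, 0.28]},
    {"grip": 0, "slide": [0.07, 0.111, 0], "turn": [0, 0, 0.37]},
    {"grip": 0, "slide": [0.082, 0.14, 0], "turn": [0, 0, 0.45]},
    {"grip": 0, "slide": [0.092, 0.171, 0], "turn": [0, 0, 0.54]},
    {"grip": 0, "slide": [0.1, 0.202, 0], "turn": [0, 0, 0.63]},
    {"grip": 0, "slide": [0.105, 0.234, 0], "turn": [0, 0, 0.72]},
    {"grip": 0, "slide": [0.108, 0.266, 0], "turn": [0, 0, 0.8]},
    {"grip": 0, "slide": [0.108, 0.266, 0], "turn": [0, 0, 0.8]}
  ]
}}

```text
time: 43.92
ee_pos: [0.6363, 0.0396, 0.0607]
tcp_rot: [0.14, 3.136, 0.001]
wrist_force: [-0.2, 0.6, -0.2]
width: 0.0002
grasp_force: 0.0
```

Run:
```python
from h import *
for i in range(2): a,da=snap('scene')
s=observe(); print(s['ee_pos'].round(4),s['tcp_rot'].round(3),s['wrist_force'].round(1))
for n,d in(('scene',da),): C=cloud(n,d); print(posts(C))
```

```text
[0.6359 0.0388 0.0604] [0.144 3.137 0.   ] [-0.4 -0.3  0.6]
[(151.6, np.int32(10)), (-135.9, np.int32(15)), (-100.3, np.int32(14)), (-5.4, np.int32(14)), (-63.9, np.int32(17))]
```

{"fn": "arm_command", "kwargs": {
  "plan": [
    {"grip": 0, "slide": [0, 0.012, 0], "turn": [0, 0, 0.03]},
    {"grip": 0, "slide": [0, 0.024, 0], "turn": [0, 0, 0.07]},
    {"grip": 0, "slide": [0, 0.024, 0], "turn": [0, 0, 0.07]},
    {"grip": 0, "slide": [0, 0.024, 0], "turn": [0, 0, 0.07]}
  ]
}}

```text
time: 44.35
ee_pos: [0.6355, 0.0435, 0.0598]
tcp_rot: [0.056, 3.141, 0.0]
wrist_force: [0.2, 0.3, 0.6]
width: 0.0003
grasp_force: 0.0
```

{"fn": "arm_command", "kwargs": {
  "plan": [
    {"grip": 0, "slide": [0, -0.04, 0], "turn": [0, 0, 0]},
    {"grip": 0, "slide": [0, -0.06, 0], "turn": [0, 0, 0]},
    {"grip": 0, "slide": [0, -0.06, 0.2], "turn": [0, 0, 0]},
    {"grip": 0, "slide": [0, -0.06, 0.5], "turn": [0, 0, 0]},
    {"grip": 0, "slide": [0, -0.06, 0.7], "turn": [0, 0, 0]},
    {"grip": 0, "slide": [0, -0.8, 0.7], "turn": [0, 0, 0]},
    {"grip": 0, "slide": [0, -1, 0.7], "turn": [0, 0, 0]},
    {"grip": 0, "slide": [0, -1, 0.7], "turn": [0, 0, 0]},
    {"grip": 0, "slide": [0, -1, 0.7], "turn": [0, 0, 0]},
    {"grip": 0, "slide": [0, -1, 0.7], "turn": [0, 0, 0]}
  ]
}}

```text
time: 45.18
ee_pos: [0.635, -0.1612, 0.2004]
tcp_rot: [0.06, 3.14, -0.003]
wrist_force: [-0.0, 1.1, 0.2]
width: 0.0004
grasp_force: 0.0
```

Run:
```python
from h import *
for i in range(2): a,da=snap('scene'); t,dt=snap('top')
s=observe(); print(s['time'],s['ee_pos'].round(4),s['tcp_rot'].round(3),s['width'])
for n,d in(('top',dt),('scene',da)): C=cloud(n,d); print(wheel(C,46.25+72),posts(C))
B=cv2.resize(t[150:290,170:430],None,fx=3,fy=3,interpolation=2)[:,:,::-1]
cv2.imwrite('pics/c10.png',B)
```

```text
45.3833 [ 0.6351 -0.1572  0.1995] [-5.800e-02 -3.141e+00 -1.000e-03] 0.00015504744845227424
{'a': (68, np.float64(0.0672)), 'b': (188, np.float64(0.5505)), 'c': (60, np.float64(0.0671)), 'd': (63, np.float64(0.0669))} [(10.5, np.int32(15)), (-61.7, np.int32(15)), (82.0, np.int32(10)), (-98.1, np.int32(14)), (-134.3, np.int32(18)), (154.2, np.int32(16))]
{'a': (0, None), 'b': (74, np.float64(0.5503)), 'c': (53, np.float64(0.0674)), 'd': (52, np.float64(0.0673))} [(81.7, np.int32(11)), (10.1, np.int32(13)), (-60.2, np.int32(6))]
```

View pics/c10.png

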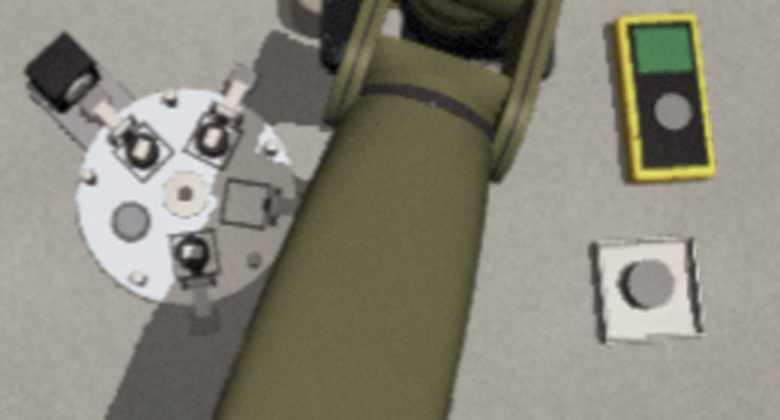

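```bash
python3 -c "
from rig import close_job
print(close_job())"
```

```text
the job is handed in; nothing more can be done
None
```

The job is handed in, but the hand-in returned no verdict, so success rests on my last camera check. The dust cap is in the tray and the three specimens stand in nests a, c and d with their levers latched. The lever of empty nest b is up, and the wheel has clicked with the nest d specimen at the window.

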